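# Clamp the glaze test tiles in the drilling jig with the ratchet wrench

## Robot

A 6-joint arm with a two-finger parallel gripper is mounted at the origin on a cart in front of the work surface, level with it; the furniture and walls round the work are solid. World frame = base frame: x ahead of the robot, y to its left, z up, the work surface at z = 0. Lengths are in m, angles in rad, forces in N, time in s.
With the tool pointing down it reaches from about 0.225 to 0.875 m from the base axis. Payload 3.4 kg.
Tool frame: the origin (TCP) lies on the centre line of the jaws, within the pads' length; the fingertips stand 17 mm ahead of it and the grasp point (between the pads) lies 2 mm behind it; z points along the fingers, y is the line along which they close (so a half turn about z gives the same grasp; the last joint's range is limited). The gripper opens to 85 mm and grips with 20 to 120 N. Pads are 22 mm wide; open, the fingers measure 114 mm over their backs; the gripper's body (76 mm by 85 mm) begins 54 mm behind the grasp point. The pads swing forward as they close: fully open they stand 13 mm farther back than shut.
Start: joints at [-1.332, 0.276, 1.505, -0, 1.361, -0.121], TCP at [0.202, -0.538, 0.248] pointing down, gripper open.
Joint ranges: [-2.89, 2.89], [-0.75, 2.08], [0.22, 2.7], [-1.18, 4.32], [0.11, 2.71], [-2.7, 2.7]. Speed limits (rad/s): [2.57, 2.57, 3.14, 3.14, 3.14, 3.14].

## Interface

Orientations are given as a unit quaternion [w, x, y, z].
In Python, from rig import manip gives the robot as it stands.
- The arm moves only by the tool move_arm, never from a script. Its argument "steps" is one flat list of numbers, 7 for each row, row after row: the turn, a rotation vector about the world's x, y, z normalised to -1 to 1, where 1 is 360 degrees, then the shift along the world's x, y, z normalised to -1 to 1, where 1 is 1 m, then the opening, from -1 (shut) to 1 (fully open). A call has exactly 10 rows; each row is the pose to reach, as a shift and turn from the pose commanded when the call began, turning the shorter way round; what a row does not reach only later rows make up. A row lasts 1/10 s, in which the tool goes at most 50 mm and 8.59 degrees, less where a joint would pass 70% of its speed; a pose out of reach is approached as far as the arm can. A call with a number of a shift or a turn outside -1 to 1 is refused whole. A call with a gripper value outside its range is refused whole. The fingers move at their own pace and stop on an object; "squeeze" is the grip in N (left out, the last holds). Time passes only in rows, so rows that repeat a pose let the fingers close, or fill a call up. It gives the time, the measured TCP pose, the force, the opening and the grip force at its end, in the units of the state.
- manip.get_state(): the state, without advancing time (a new reading comes with each control period).
- manip.get_image(name): name is "scene" or "side" or "wrist"; returns a dict with "pixels" (384x512x3 uint8, blue, green, red), "fx", "fy", "cx", "cy" (pixels), "R" (3x3) and "t" (3): a world point X has camera coordinates R X + t. Camera axes: x right, y down, z forward; pixel columns grow to the right and rows downward; lengths in m; the calibration is good to about 2 mm. A picture is of the moment at which its call begins. There is no depth.
- manip.sign_off(): hands the job in; it is judged then, once.
The state is a dict: "clock": time; "qpos": joint angles; "qd": joint speeds; "effort": joint torques, N m; "position": TCP position; "ee_rot": TCP orientation; "contact_force": force on the tool from outside, world axes, zero at the start; "moment": the same for the moment, N m; "width": finger opening in m; "gripper_force": force on a finger pad.
Only numpy, scipy, OpenCV 4.12 (cv2) and the standard library are available. Lean on these libraries where they do the work, as an engineer would, in place of code of your own. Each camera call takes 0.05 s, during which the arm holds its last target. There are 200 camera calls.

## Task

Stack all the glaze test tiles lying on the bench squarely in the pocket of dowel pins of the drilling jig, then fit the ratchet wrench over the toothed brass drive of the jig and swing it back and forth, tightening clockwise, until the red jaw is fully home against the tiles. Then lay the wrench back flat along its rubber mat, without knocking the glaze jars or the kiln stilts about.

Things in the scene. Friction and masses are not known exactly. Their poses are not given: they have to be found in the camera images.
- jig: drilling jig, fixed to the bench: aluminium plate 98 x 96 x 10 mm with a pocket of eight steel dowel pins (8 mm thick, round tops 29 mm above the plate) and a blue gear housing 60 x 60 x 22 mm at its front. Origin: underside, below the pocket's centre; -x points to the gear housing, y along the pocket's long side. On the table to the left (y above -0.12) stand pots up to 0.25 m tall
- nest (a point): centre of the pocket, on its floor (10 mm above the bench). The pocket is 76 mm along the jig's y and 52 mm along its x, 2 mm of play all round a tile; tiles go in one on another. The middle 50 mm of both long sides are open for fingers (21 mm deep at the front with the drive at 0.8, free at the back)
- nut_axis (a point): on the axis of the toothed drive, at the housing's flat top (22 mm above the bench) on which the wrench's ring comes to rest; 89 mm in front of the pocket's centre. The drive is a brass crown of 12 upright round teeth, 36.4 mm across, leaning inward at the top, 21 mm tall; the wrench's ring slips on and off from above at any angle
- nut (a joint): angle of the toothed drive, rad: starts 0 to 0.8, grows as it is turned clockwise seen from above, stops at 5.94 (jaw fully home). Stays where it is left (friction 0.22 N m)
- jaw_face (a point): middle of the pushing face of the red clamp jaw (36 mm wide, 26 mm tall above the plate) between the gear housing and the pocket. Geared to the drive: it moves 5 mm towards the pocket per rad, from 52 mm in front of the pocket's centre (drive at 0) to 22 mm (drive at 5.94), where it holds the tiles against the back pins
- wrench: loose ratchet wrench, 0.17 kg, lying flat: red handle 12 mm wide, 14 mm tall; 167 mm long over all. Origin: on the underside at the place to grip, 45 mm from the handle's end; x points to the ring, z up. Turned clockwise seen from above, its spring pawl drives the toothed drive; turned back it slips freely, one click every 30 degrees, so strokes must be wider than that (70 degrees catch two teeth)
- wrench_ring (a point): centre of the wrench's ring on its underside, 95 mm from the wrench's origin along its x; the ring is 54 mm outside, 40 mm inside, 14 mm tall
- wrench_mid (a point): middle of the wrench's length, on its underside, 38.5 mm from its origin along its x
- mat: grey rubber mat, 186 x 62 x 3 mm, fixed to the bench, where the wrench lies at the start (ring towards the mat's +x). Origin: underside centre; x along its length
- tile_1: glaze test tile, half blue, 72 x 48 mm, 8 to 9 mm thick, 35 g. Origin: centre of its underside; x along the 72 mm side. May be absent. Pinch it across the 48 mm
- tile_2: glaze test tile, half orange-brown, otherwise as tile_1. May be absent
- tile_3: glaze test tile, half green, otherwise as tile_1. May be absent
- jar_celadon: loose jar of glaze with black lid, pale green, 65 mm across, 62 mm tall; a bystander. Origin: centre of its underside
- stilt_a: three-armed kiln stilt, 44 x 39 x 16 mm, a loose bystander near the front. Origin: centre of its underside
Things that resemble listed ones, but are neither listed nor needed, are in the scene too. What is shaped like the tile_1 but purple is not meant.

How it is judged:
On the way, in this order (a step that is already met when the one before it is completed fails the run):
1. all the tiles that are there lie flat and square on one another in the pocket, let go (horizontal distance between each of tile_1, tile_2, tile_3 and nest below 0.007 m and height (world z) of tile_1 between 0.006 and 0.032 m and angle between the z axis of each of tile_1, tile_2, tile_3 and the z axis of jig, either way round below 0.06 rad and angle between the x axis of each of tile_1, tile_2, tile_3 and the y axis of jig, either way round below 0.07 rad and height (world z) of tile_2 between 0.006 and 0.032 m and height (world z) of tile_3 between 0.006 and 0.032 m and contact force between the fingers and tile_1 below 0.2 N and contact force between the fingers and tile_2 below 0.2 N and contact force between the fingers and tile_3 below 0.2 N), for 0.2 s.
2. the wrench's ring sits down over the toothed drive (horizontal distance between wrench_ring and nut_axis below 0.006 m and height (world z) of wrench_ring below 0.029 m and angle between wrench's own z axis and vertical below 0.12 rad), for 0.2 s.
3. the jaw is fully home, with the wrench on the drive (all of step 2 and value of joint nut above 5.8 rad), for 0.2 s.
At the end, for the whole second after the job is handed in: every tile present lies in the pocket, within 7 mm of its centre, flat within 0.06 and square within 0.07 rad; the drive is beyond 5.8 rad; the wrench lies still, right side up, its middle within 30 mm of the mat's centre and along the mat within 0.3 rad, either way round (horizontal distance between each of tile_1, tile_2, tile_3 and nest below 0.007 m and height (world z) of tile_1 between 0.006 and 0.032 m and angle between the z axis of each of tile_1, tile_2, tile_3 and the z axis of jig, either way round below 0.06 rad and angle between the x axis of each of tile_1, tile_2, tile_3 and the y axis of jig, either way round below 0.07 rad and height (world z) of tile_2 between 0.006 and 0.032 m and height (world z) of tile_3 between 0.006 and 0.032 m and value of joint nut above 5.8 rad and horizontal distance between wrench_mid and mat below 0.03 m and height (world z) of wrench below 0.01 m and angle between wrench's own z axis and vertical below 0.1 rad and angle between the x axis of wrench and the x axis of mat, either way round below 0.3 rad and linear speed of wrench below 0.02 m/s); the robot touches nothing.
It fails at once if the jar or the near kiln stilt is moved more than 3 cm (distance of any of jar_celadon, stilt_a from where it was at the start of the episode above 0.03 m).
Of tile_1, tile_2, tile_3 only 2 to 3 are there at a start; the rules pass over those that are not, and their reading is None.
At some moment in a run one of wrench may be knocked a few centimetres aside while the robot is not near it.
Once in a run the grip may slacken for a moment while it holds something.
It also fails if it takes over 210 s, if anything falls off the work surface, if the arm or the gripper's body presses on something with over 40 N, if the wrist force passes 120 N, or if a joint passes its speed limit or range.

## Working session

There is one attempt and no reset: what is moved stays moved. The work goes in short steps, Python scripts to look and compute and a tool call to move; the robot and the scene stay as the last step left them, time stands still between calls to the robot, and variables do not carry over. Pictures are saved under pics/ and viewed, at most 14 in all, crops included, and the job is handed in when it is done.

Besides the shell and the picture viewer there is one more tool, called after "Request:" as name(argument=value, ...) on one line, values as JSON. move_arm: Moves the arm, as the interface text tells. Scaled input: -1 to 1 covers 1 m each way for a shift and 360 degrees each way for a turn. Its arguments: {"type":"object","properties":{"steps":{"type":"array"},"squeeze":{"type":"number"}},"required":["steps"]}

```bash
mkdir -p pics; ls
cat > h.py <<'E'
import numpy as np,cv2
from rig import manip
def snap(n,f=None):
    im=manip.get_image(n); p=np.array(im["pixels"],dtype=np.uint8); im["pixels"]=p
    if f: cv2.imwrite(f"pics/{f}.png",p)
    return im
def ray(im,uv,z):
    R=np.array(im["R"]);t=np.array(im["t"]);c=-R.T@t
    d=R.T@np.array([(uv[0]-im["cx"])/im["fx"],(uv[1]-im["cy"])/im["fy"],1.])
    return c+d*(z-c[2])/d[2]
def proj(im,X):
    p=np.array(im["R"])@np.array(X)+np.array(im["t"])
    return np.array([im["fx"]*p[0]/p[2]+im["cx"],im["fy"]*p[1]/p[2]+im["cy"]])
E
python3 - <<'E'
from h import *
for n in("scene","side","wrist"):
    im=snap(n,n+"0"); R=np.array(im["R"]);print(n,-R.T@np.array(im["t"]),R[2],im["fx"])
a=cv2.imread("pics/scene0.png");b=cv2.imread("pics/side0.png")
print(manip.get_state())
E
```

```text
pics
scene [-0.11777291 -0.79037807  0.54638594] [ 0.68808976  0.42108196 -0.59095048] 360.33110240057255
side [ 0.38831042 -1.20457133  0.38915275] [ 0.07613077  0.90419315 -0.42028426] 372.28392277778227
wrist [ 0.26265646 -0.51404291  0.37313547] [-0.24539933 -0.09005413 -0.96523024] 264.4281770988288
{'clock': 0.15, 'qpos': array([-1.33201236e+00,  2.76426228e-01,  1.50582283e+00, -7.43892403e-07,
        1.36069240e+00, -1.20997118e-01]), 'qd': array([ 0.00156649, -0.00208605, -0.00512085, -0.00010668,  0.00063399,
       -0.00048532]), 'effort': array([ 2.54463252e-03, -4.17140973e+01, -2.46032774e+01, -1.30434501e-04,
        7.60249794e-03,  6.65490404e-06]), 'position': array([ 0.20235007, -0.53783285,  0.24765958]), 'ee_rot': array([-6.73213893e-04,  9.83863046e-01,  1.78921917e-01, -4.00581187e-05]), 'contact_force': array([ 0.1458225 , -0.17403965,  0.81096583]), 'moment': array([0.04535548, 0.06283337, 0.0456595 ]), 'gripper_force': 0.0, 'width': 0.0855015117966336}
```

View pics/scene0.png

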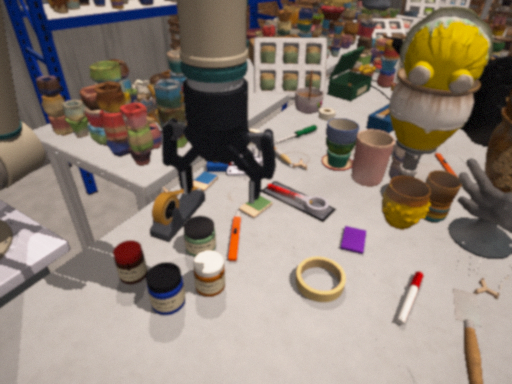

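View pics/side0.png

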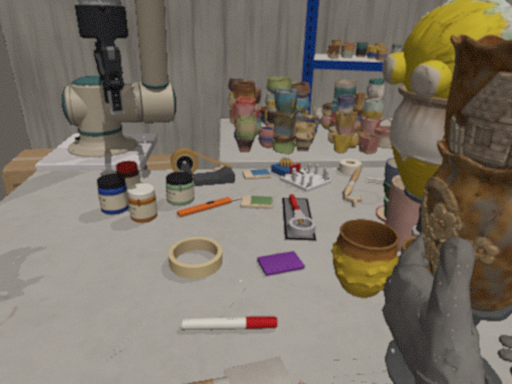

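Scene: gripper hides the jig. Side: jig pins around (308,178), blue housing (285,168), green tile (257,202), blue tile (257,174), wrench on mat (298,218), celadon jar (180,187), purple decoy (280,263). I'll compute rough positions, then move the wrist camera above them.

Run:
```python
from h import *
im=snap("side","side1")
for n,uv,z in [("jig",(308,178),.03),("hous",(285,168),.03),("green",(257,202),.008),("blue",(257,174),.008),("ring",(301,226),.017),("handle",(294,203),.017),("jar",(180,175),.062),("bone",(352,185),.01),("purple",(280,263),.008)]: print(n,ray(im,uv,z).round(3))
w=snap("wrist");R=np.array(w["R"]);
from scipy.spatial.transform import Rotation as Ro
s=manip.get_state();T=Ro.from_quat(np.array(s["ee_rot"])[[1,2,3,0]]).as_matrix()
print("cam in tool",T.T@(-R.T@np.array(w["t"])-s["position"]),"\n",T.T@R.T, "tool",T)
a=im["pixels"][140:250,150:370];cv2.imwrite("pics/c1.png",cv2.resize(a,None,fx=3.6,fy=3.6,interpolation=cv2.INTER_CUBIC))
```

```text
jig [ 0.602 -0.36   0.03 ]
hous [ 0.555 -0.29   0.03 ]
green [ 0.467 -0.444  0.008]
blue [ 0.482 -0.275  0.008]
ring [ 0.542 -0.572  0.017]
handle [ 0.547 -0.471  0.017]
jar [ 0.292 -0.407  0.062]
bone [ 0.716 -0.362  0.01 ]
purple [ 0.485 -0.68   0.008]
cam in tool [ 0.06484113 -0.00120375 -0.12547076] 
 [[ 1.34750538e-03 -9.65189831e-01 -2.61546887e-01]
 [ 9.99998376e-01  1.61366607e-03 -8.02880485e-04]
 [ 1.19698142e-03 -2.61545380e-01  9.65190438e-01]] tool [[ 9.35981093e-01  3.52050216e-01 -1.95355531e-04]
 [ 3.52050257e-01 -9.35980767e-01  7.87318693e-04]
 [ 9.43266961e-05 -8.05690377e-04 -9.99999671e-01]]
```

View pics/c1.png

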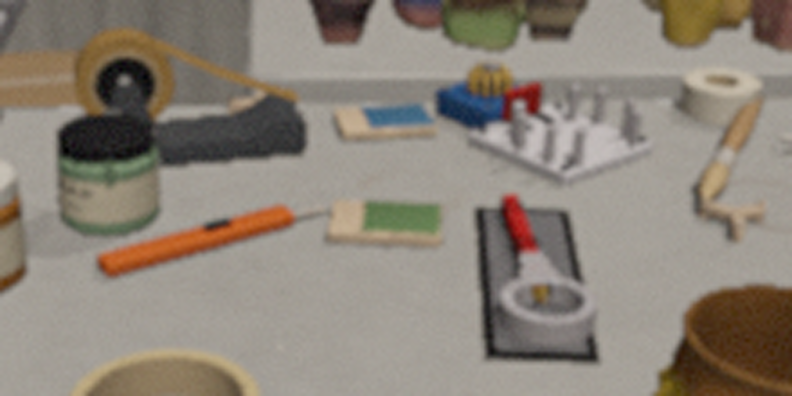

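Crop shows jig (pins, blue housing, brass drive, red jaw), blue-half tile (385,122), green-half tile (385,222), wrench ring toward the camera (545,305). Stilts at (725,215) and behind the tape dispenser (245,100). Both get avoided. Next I look from above.

Request:
move_arm(steps=[0,0,0,0.04,0.02,0.03,1,0,0,0,0.08,0.05,0.06,1,0,0,0,0.12,0.07,0.08,1,0,0,0,0.16,0.09,0.1,1,0,0,0,0.2,0.115,0.1,1,0,0,0,0.24,0.14,0.1,1,0,0,0,0.28,0.16,0.1,1,0,0,0,0.31,0.18,0.1,1,0,0,0,0.33,0.19,0.1,1,0,0,0,0.33,0.19,0.1,1], squeeze=30)

```text
clock: 1.25
position: [0.535, -0.3462, 0.3475]
ee_rot: [-0.001, 0.983, 0.181, 0.0]
contact_force: [-0.1, -0.6, -0.0]
width: 0.0856
gripper_force: 0.0
```

Run:
```python
from h import *
im=snap("wrist","w1"); np.save("w1.npy",im,allow_pickle=True);p=im["pixels"]
cv2.imwrite("pics/w1b.png",cv2.resize(p,(800,600),interpolation=cv2.INTER_CUBIC))
```

```text
(no output)
```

View pics/w1b.png

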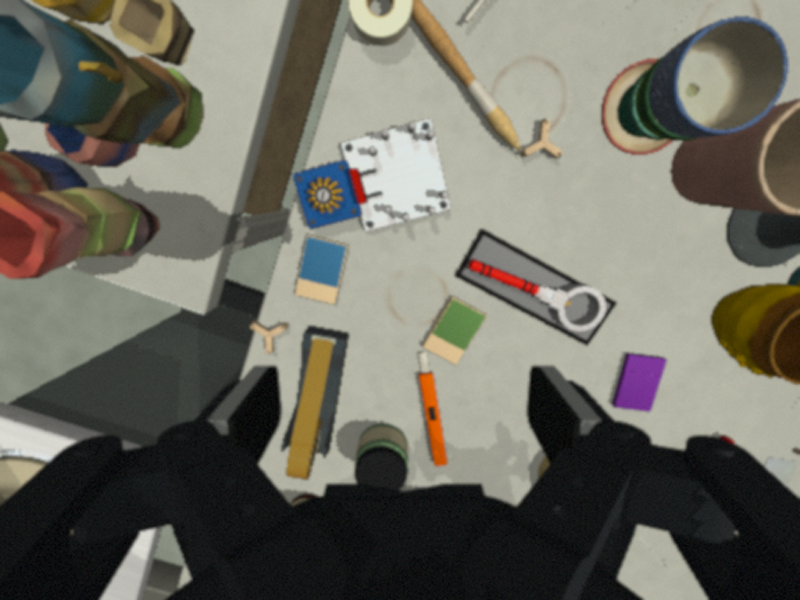

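Wrist view (800×600): jig plate (398,175), drive (323,195), blue tile (320,270), green tile (455,330), wrench ring (580,308), handle end (473,268), mat, stilts (542,140) and (268,335), purple decoy (640,380). The blue-half and green-half tiles fit tile_1 and tile_3. No orange-brown one so far. Now measuring.

```bash
cat >> h.py <<'E'
def mask(p,lo,hi,box=None):
    m=cv2.inRange(cv2.cvtColor(p,cv2.COLOR_BGR2HSV),np.array(lo),np.array(hi))
    if box: 
        k=np.zeros_like(m);x0,y0,x1,y1=box;k[y0:y1,x0:x1]=255;m&=k
    return m
def big(m):
    m=cv2.morphologyEx(m,cv2.MORPH_OPEN,np.ones((2,2)))
    cs,_=cv2.findContours(m,cv2.RETR_EXTERNAL,cv2.CHAIN_APPROX_NONE)
    return max(cs,key=cv2.contourArea)
def rect(im,c,z):
    """contour -> world points on plane z -> min area rect (centre, sizes, long-side yaw deg)"""
    w=np.array([ray(im,q[0],z)[:2] for q in c])*1000
    (x,y),(a,b),t=cv2.minAreaRect(w.astype(np.float32))
    if b>a:a,b,t=b,a,t+90
    return np.round([x,y,a,b,(t+90)%180-90],1)
E
python3 - <<'E'
from h import *
im=np.load("w1.npy",allow_pickle=True).item();p=im["pixels"]
hsv=cv2.cvtColor(p,cv2.COLOR_BGR2HSV)
for n,(x,y) in dict(blue=(320,258),beigeb=(315,291),green=(460,322),beigeg=(440,347),bench=(400,290),plate=(400,175),brass=(315,185),hous=(300,215),mat=(500,250),red=(500,275),ring=(603,308),lines=(525,310)).items(): print(n,hsv[int(y/1.5625),int(x/1.5625)])
f=lambda b:tuple(int(v/1.5625) for v in b)
mb=mask(p,(95,100,40),(115,255,255),f((290,230,360,310)))|mask(p,(8,60,150),(25,200,255),f((285,270,345,310)))
print("blue tile",rect(im,big(cv2.morphologyEx(mb,cv2.MORPH_CLOSE,np.ones((5,5)))),.0085))
mg=mask(p,(40,80,40),(75,255,255),f((415,285,495,370)))|mask(p,(8,60,150),(25,200,255),f((415,325,475,370)))
print("green tile",rect(im,big(cv2.morphologyEx(mg,cv2.MORPH_CLOSE,np.ones((5,5)))),.0085))
print("housing",rect(im,big(mask(p,(100,120,40),(120,255,255),f((285,150,370,232)))),.022))
print("plate",rect(im,big(cv2.morphologyEx(mask(p,(0,0,205),(180,40,255),f((335,110,460,240))),cv2.MORPH_CLOSE,np.ones((7,7)))),.01))
print("brass",rect(im,big(cv2.morphologyEx(mask(p,(12,90,60),(35,255,255),f((295,165,350,225))),cv2.MORPH_CLOSE,np.ones((5,5)))),.035))
print("red",rect(im,big(cv2.morphologyEx(mask(p,(0,150,60),(6,255,255),f((460,240,550,300))),cv2.MORPH_CLOSE,np.ones((7,7)))),.017))
mm=cv2.inRange(hsv,(0,0,0),(180,255,70))
c=big(cv2.morphologyEx(mm[int(220/1.5625):int(350/1.5625),int(445/1.5625):int(625/1.5625)],cv2.MORPH_CLOSE,np.ones((5,5))))+np.array([int(445/1.5625),int(220/1.5625)])
print("mat",rect(im,c,.003))
for n,q,z in [("ring",(580,308),.01),("stiltA",(542,140),.01),("stiltB",(268,335),.01),("jar",(382,440),.062),("red jaw",(358,185),.036)]:print(n,ray(im,np.array(q)/1.5625,z).round(3))
E
```

```text
blue [101 148 145]
beigeb [ 19  86 219]
green [ 49 115 133]
beigeg [ 19  87 219]
bench [ 28  23 178]
plate [ 70   7 226]
brass [ 20 175 128]
hous [ 33  21 147]
mat [ 26  13 135]
red [  2 222 221]
ring [ 25  14 205]
lines [15 10 49]
blue tile [ 477.6 -266.    68.1   47.7    6.3]
green tile [ 464.4 -436.2   68.5   47.6   -7. ]
housing [ 561.8 -248.6   57.6   57.4  -54.5]
plate [ 606.2 -311.2   95.4   93.1  -54.4]
brass [ 561.9 -249.3   32.6   32.3   20.9]
red [ 547.2 -461.1   84.    11.4   89.3]
mat [ 546.6 -506.5  182.2   58.8   83.1]
ring [ 0.546 -0.56   0.01 ]
stiltA [ 0.695 -0.439  0.01 ]
stiltB [ 0.384 -0.23   0.01 ]
jar [ 0.332 -0.396  0.062]
red jaw [ 0.584 -0.276  0.036]
```

Two tiles are there: blue and green. Sizes come out within 5% of the given ones, and the nut-to-plate direction (-54.4°) agrees with the rectangle edges. I'll hover over the green tile, tool x at -7°, for a closer measurement.

Request:
move_arm(steps=[0,0,-0.02,-0.01,-0.015,-0.04,1,0,0,-0.04,-0.025,-0.03,-0.08,1,0,0,-0.06,-0.04,-0.045,-0.12,1,0,0,-0.077,-0.05,-0.06,-0.16,1,0,0,-0.077,-0.06,-0.075,-0.195,1,0,0,-0.077,-0.066,-0.085,-0.22,1,0,0,-0.077,-0.068,-0.09,-0.228,1,0,0,-0.077,-0.068,-0.09,-0.228,1,0,0,-0.077,-0.068,-0.09,-0.228,1,0,0,-0.077,-0.068,-0.09,-0.228,1])

```text
clock: 2.3
position: [0.4654, -0.4387, 0.1223]
ee_rot: [0.001, 0.998, -0.062, 0.001]
contact_force: [0.0, -0.9, -0.1]
width: 0.0856
gripper_force: 0.0
```

```bash
cat >> h.py <<'E'
TC=dict(blue=((95,90,40),(118,255,255)),green=((38,70,40),(78,255,255)))
def tile(im,col,z=.0085,box=None):
    p=im["pixels"];c=big(mask(p,*TC[col],box)); x,y,w,h=cv2.boundingRect(c)
    m=np.zeros(p.shape[:2],np.uint8);cv2.drawContours(m,[c],-1,255,-1)
    near=cv2.dilate(m,np.ones((3,3)),iterations=int(1.0*max(w,h)))
    b=mask(p,(10,55,120),(25,200,255))&near
    return rect(im,big(cv2.morphologyEx(m|b,cv2.MORPH_CLOSE,np.ones((7,7)))),z), rect(im,c,z)
def st():
    s=manip.get_state();q=s["ee_rot"];R=__import__("scipy.spatial.transform",fromlist=["Rotation"]).Rotation.from_quat(np.array(q)[[1,2,3,0]]).as_matrix()
    print("TCP",(s["position"]*1000).round(1),"toolx deg",np.degrees(np.arctan2(R[1,0],R[0,0])).round(2),"tilt",np.degrees(np.arccos(-R[2,2])).round(2),"w",round(s["width"],4),"F",np.round(s["contact_force"],1),"grip",s["gripper_force"],"t",s["clock"],"q6",s["qpos"][5].round(2))
E
python3 - <<'E'
from h import *
im=snap("wrist","w2");st();print(tile(im,"green"));print(im["pixels"].shape)
E
```

```text
TCP [ 465.4 -438.5  122.3] toolx deg -7.07 tilt 0.19 w 0.0851 F [ 0.2 -0.6 -0.2] grip 0.0 t 2.35 q6 0.83
(array([ 465.7, -435.9,   71.6,   47.8,   -8.6]), array([ 474.5, -437.1,   48.7,   43.8,   -8.5]))
(384, 512, 3)
```

View pics/w2.png

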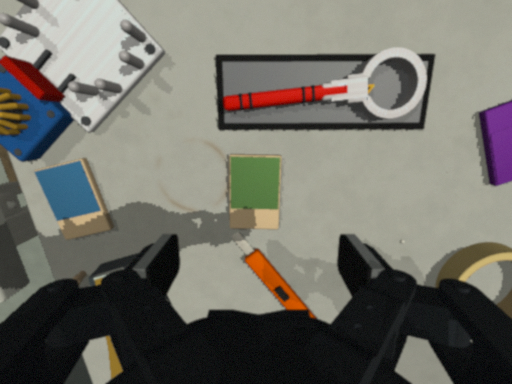

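Green tile at (465.7,-435.9) mm, yaw -8.6°, 71.6×47.8 mm, which matches the given size. In the picture it is at (255,190), with the knife tip only at its end and the sides free. Descending.

Request:
move_arm(steps=[0,0,-0.004,0,0.0025,-0.03,0.5,0,0,-0.004,0,0.0025,-0.06,0.5,0,0,-0.004,0,0.0025,-0.08,0.5,0,0,-0.004,0,0.0025,-0.093,0.5,0,0,-0.004,0,0.0025,-0.098,0.5,0,0,-0.004,0,0.0025,-0.101,0.5,0,0,-0.004,0,0.0025,-0.103,0.5,0,0,-0.004,0,0.0025,-0.1045,0.5,0,0,-0.004,0,0.0025,-0.1055,0.5,0,0,-0.004,0,0.0025,-0.1055,0.5])

```text
clock: 3.35
position: [0.4646, -0.4359, 0.0152]
ee_rot: [0.0, 0.997, -0.075, 0.0]
contact_force: [0.3, -0.3, -0.2]
width: 0.0638
gripper_force: 0.0
```

Run:
```python
from h import *
st()
```

```text
TCP [ 464.6 -435.9   15.2] toolx deg -8.55 tilt 0.03 w 0.0638 F [ 0.3 -0.3 -0.2] grip 0.0 t 3.35 q6 0.86
```

No contact yet. Closing while raising a little, since the pads swing forward, then lifting.

Request:
move_arm(steps=[0,0,0,0.0005,0,0.002,0.15,0,0,0,0.0005,0,0.002,-0.2,0,0,0,0.0005,0,0.002,-0.2,0,0,0,0.0005,0,0.002,-0.2,0,0,0,0.0005,0,0.002,-0.2,0,0,0,0.0005,0,0.002,-0.2,0,0,0,0.0005,0,0.007,-0.2,0,0,0,0.0005,0,0.02,-0.2,0,0,0,0.0005,0,0.06,-0.2,0,0,0,0.0005,0,0.1,-0.2], squeeze=40)

```text
clock: 4.35
position: [0.4644, -0.435, 0.1154]
ee_rot: [-0.001, 0.997, -0.075, -0.001]
contact_force: [-0.3, -0.8, -0.1]
width: 0.0467
gripper_force: 41.3
```

Run:
```python
from h import *
im=snap("wrist","w3");st()
s=manip.get_state();z=s["position"][2]
for dz in(-.004,-.008): print(tile(im,"green",z+dz,(150,150,400,384)))
```

```text
TCP [ 467.5 -438.5  123.7] toolx deg -8.53 tilt 0.67 w 0.0464 F [ 1.7 -1.7  3.7] grip 41.298115253448486 t 4.4 q6 0.86
(array([ 478.8, -437.3,   51.1,   42.9,   -8.4]), array([ 479.6, -437.4,   43.6,   40.4,   -8.4]))
(array([ 477.1, -437. ,   52.8,   44.4,   -8.4]), array([ 478. , -437.2,   45.1,   41.7,   -8.4]))
```

View pics/w3.png

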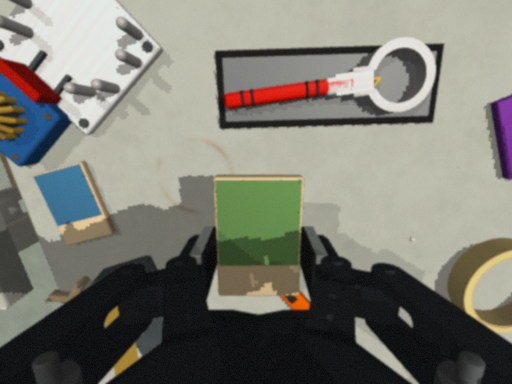

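Tile is held square at (258,237), width 46.7 mm. Moving to a place in front of the pocket to measure the pins.

Request:
move_arm(steps=[0,0,0.02,0.012,0.01,0.01,-0.2,0,0,0.04,0.025,0.02,0.02,-0.2,0,0,0.06,0.04,0.032,0.03,-0.2,0,0,0.08,0.055,0.045,0.03,-0.2,0,0,0.1,0.07,0.056,0.03,-0.2,0,0,0.115,0.08,0.064,0.03,-0.2,0,0,0.1225,0.088,0.07,0.03,-0.2,0,0,0.1225,0.088,0.07,0.03,-0.2,0,0,0.1225,0.088,0.07,0.03,-0.2,0,0,0.1225,0.088,0.07,0.03,-0.2])

```text
clock: 5.4
position: [0.5524, -0.3661, 0.145]
ee_rot: [0.0, 0.952, 0.305, -0.0]
contact_force: [-0.0, 0.5, 0.2]
width: 0.0468
gripper_force: 41.3
```

Run:
```python
from h import *
im=snap("wrist","w4");st();np.save("w4.npy",im,allow_pickle=True)
cv2.imwrite("pics/w4b.png",cv2.resize(im["pixels"],(800,600),interpolation=cv2.INTER_CUBIC))
```

```text
TCP [ 552.4 -366.1  144.9] toolx deg 35.49 tilt 0.02 w 0.0466 F [-0.4  0.5 -0.3] grip 41.27531290054321 t 5.45 q6 0.26
```

View pics/w4b.png

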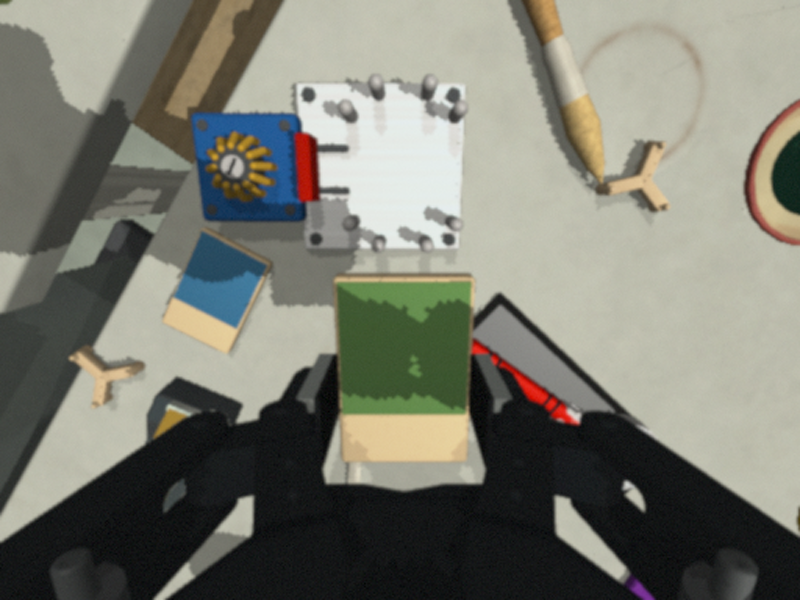

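Pocket pins are visible, tops at (376,80),(429,80),(346,104),(459,104),(350,224),(456,224),(378,244),(426,244). Drive at (235,165), in-hand tile (405,345).

Run:
```python
from h import *
im=np.load("w4.npy",allow_pickle=True).item()
k=1.5625
P=np.array([ray(im,np.array(q)/k,.037)[:2] for q in [(376,80),(429,80),(346,104),(459,104),(350,224),(456,224),(378,244),(426,244)]])*1000
print(P.round(1),"mean",P.mean(0).round(1))
yd=(P[:2].mean(0)-P[6:].mean(0));xd=P[[3,5]].mean(0)-P[[2,4]].mean(0)
print("y side",np.linalg.norm(yd),np.degrees(np.arctan2(*yd[::-1])),"x side",np.linalg.norm(xd),np.degrees(np.arctan2(*xd[::-1])))
c=big(cv2.morphologyEx(mask(im["pixels"],(0,0,215),(180,40,255),(185,45,300,165)),cv2.MORPH_CLOSE,np.ones((9,9))))
print("plate",rect(im,c,.01))
print("drive screw",[ray(im,np.array((235,165))/k,z).round(4) for z in(.030,.036,.043)])
print("housing",rect(im,big(mask(im["pixels"],(100,120,40),(122,255,255),(115,60,200,150))),.022))
# in-hand tile: edges
zt=.145-.0172+.0085
a=ray(im,np.array((404,279))/k,zt)[:2]*1000;b=ray(im,np.array((404,461))/k,zt)[:2]*1000
print("len",np.linalg.norm(a-b),"mid",(a+b)/2)
l=ray(im,np.array((337,330))/k,zt)[:2]*1000;r=ray(im,np.array((472,330))/k,zt)[:2]*1000
print("wid",np.linalg.norm(l-r),"TCP",[552.4,-366.1])
u=np.array([np.cos(np.radians(35.5)),np.sin(np.radians(35.5))]);print("along x off",((a+b)/2-[552.4,-366.1])@u,"along y off",((l+r)/2-[552.4,-366.1])@np.array([u[1],-u[0]]))
print("blue",tile(im,"blue",.0085,(95,140,180,230)))
```

```text
[[ 640.8 -283.7]
 [ 656.6 -305.8]
 [ 622.5 -277.5]
 [ 656.6 -325.1]
 [ 572.7 -313.1]
 [ 607.1 -361.1]
 [ 572.6 -332.1]
 [ 588.4 -354.1]] mean [ 614.7 -319.1]
y side 83.59543004943711 35.34253111283067 x side 58.78330181156894 -54.434282911738975
plate [ 606.8 -310.5   95.7   93.   -54.4]
drive screw [array([ 0.5615, -0.2431,  0.03  ]), array([ 0.5626, -0.2452,  0.036 ]), array([ 0.5639, -0.2476,  0.043 ])]
housing [ 563.4 -248.6   59.8   57.9  -54.4]
len 69.74879353010927 mid [ 553.39434114 -363.82571016]
wid 46.271683037424204 TCP [552.4, -366.1]
along x off 2.130195384534735 along y off -1.132585385970793
blue (array([ 480.3, -265.7,   71.6,   48.6,    5.9]), array([ 489. , -263.6,   47.8,   43.4,    5.8]))
```

Pin spacings (83.6/58.8 against 84/60) confirm the nest, and the drive agrees within about 2 mm. Correcting by the tile's offset in the hand as seen by the same camera, the place TCP is (613.6,-321.2). Moving above it.

Request:
move_arm(steps=[0,0,0,0.015,0.011,0,-0.2,0,0,0,0.03,0.022,0,-0.2,0,0,0,0.045,0.033,-0.015,-0.2,0,0,0,0.056,0.041,-0.03,-0.2,0,0,0,0.061,0.045,-0.045,-0.2,0,0,0,0.061,0.045,-0.06,-0.2,0,0,0,0.061,0.045,-0.075,-0.2,0,0,0,0.061,0.045,-0.08,-0.2,0,0,0,0.061,0.045,-0.08,-0.2,0,0,0,0.061,0.045,-0.08,-0.2])

```text
clock: 6.45
position: [0.6139, -0.3215, 0.0652]
ee_rot: [0.0, 0.952, 0.305, 0.0]
contact_force: [0.8, 0.2, 0.5]
width: 0.0464
gripper_force: 44.9
```

Run:
```python
from h import *
im=snap("wrist","w5");st();np.save("w5.npy",im,allow_pickle=True)
cv2.imwrite("pics/w5b.png",cv2.resize(im["pixels"][90:340,120:390],None,fx=2.9,fy=2.3,interpolation=cv2.INTER_CUBIC))
```

```text
TCP [ 614.2 -321.5   65.6] toolx deg 35.51 tilt 0.1 w 0.0462 F [ 0.2 -0.3 -0.2] grip 44.873303174972534 t 6.5 q6 0.37
```

View pics/w5b.png

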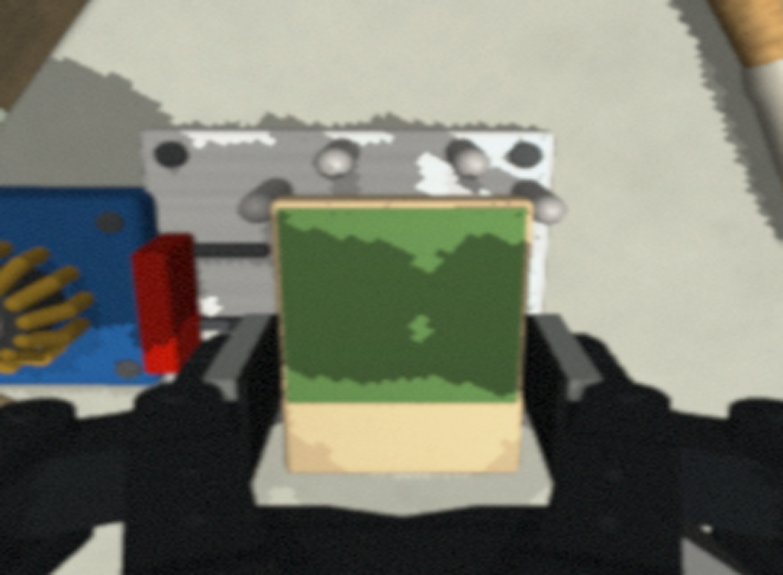

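Left/right pins (258,202),(548,205) are centred on the tile (272–530). Checking along the long axis numerically.

Run:
```python
from h import *
im=np.load("w5.npy",allow_pickle=True).item()
f=lambda x,y,z:ray(im,(120+x/2.9,90+y/2.3),z)[:2]*1000
t=np.array([613.9,-321.4]);u=np.array([.814,.581]);v=np.array([.581,-.814])
for n,x,y,z in [("farL",337,158,.037),("farR",470,158,.037),("sideL",258,200,.037),("sideR",550,203,.037),("tileTL",276,209,.0565),("tileTR",530,209,.0565),("tileBL",288,472,.0565),("tileBR",520,472,.0565)]:
    d=f(x,y,z)-t;print(n,(d@u).round(1),(d@v).round(1))
```

```text
farL 44.7 -14.3
farR 44.7 12.4
sideL 33.8 -30.6
sideR 33.1 29.1
tileTL 35.7 -23.8
tileTR 35.8 21.7
tileBL -32.9 -24.2
tileBR -32.9 22.8
```

Side-to-side is within 0.2 mm. Along the long axis the nest is 1–3 mm farther, so I add 2 mm, then descend slowly with force monitoring.

Request:
move_arm(steps=[0,0,0,0.0016,0.0012,0,-0.2,0,0,0,0.0016,0.0012,-0.006,-0.2,0,0,0,0.0016,0.0012,-0.01,-0.2,0,0,0,0.0016,0.0012,-0.013,-0.2,0,0,0,0.0016,0.0012,-0.016,-0.2,0,0,0,0.0016,0.0012,-0.018,-0.2,0,0,0,0.0016,0.0012,-0.02,-0.2,0,0,0,0.0016,0.0012,-0.022,-0.2,0,0,0,0.0016,0.0012,-0.022,-0.2,0,0,0,0.0016,0.0012,-0.022,-0.2])

```text
clock: 7.5
position: [0.6151, -0.3201, 0.0427]
ee_rot: [0.0, 0.952, 0.305, -0.001]
contact_force: [-4.1, -3.5, 1.4]
width: 0.0462
gripper_force: 45.1
```

Run:
```python
from h import *
st()
```

```text
TCP [ 615.1 -320.1   42.7] toolx deg 35.56 tilt 0.07 w 0.0462 F [-4.1 -3.5  1.4] grip 45.062225461006165 t 7.5 q6 0.37
```

Inside the pins. A -5.4 N force along the long axis says I'm a bit too far, so I back off about 1 mm and continue.

Request:
move_arm(steps=[0,0,0,-0.0005,-0.0003,0,-0.2,0,0,0,-0.001,-0.0007,0,-0.2,0,0,0,-0.001,-0.0007,-0.002,-0.2,0,0,0,-0.001,-0.0007,-0.005,-0.2,0,0,0,-0.001,-0.0007,-0.008,-0.2,0,0,0,-0.001,-0.0007,-0.01,-0.2,0,0,0,-0.001,-0.0007,-0.012,-0.2,0,0,0,-0.001,-0.0007,-0.013,-0.2,0,0,0,-0.001,-0.0007,-0.013,-0.2,0,0,0,-0.001,-0.0007,-0.013,-0.2])

```text
clock: 8.5
position: [0.6146, -0.3199, 0.0296]
ee_rot: [-0.0, 0.952, 0.305, 0.0]
contact_force: [-1.1, -0.5, -1.3]
width: 0.0464
gripper_force: 44.9
```

Run:
```python
from h import *
st()
```

```text
TCP [ 614.6 -319.9   29.6] toolx deg 35.55 tilt 0.03 w 0.0464 F [-1.1 -0.5 -1.3] grip 44.85231399536133 t 8.5 q6 0.37
```

Request:
move_arm(steps=[0,0,0,0,0,-0.001,-0.2,0,0,0,0,0,-0.0015,0.1,0,0,0,0,0,-0.0015,0.28,0,0,0,0,0,-0.0015,0.3,0,0,0,0,0,-0.0015,0.3,0,0,0,0,0,0.005,0.3,0,0,0,0,0,0.02,0.3,0,0,0,0,0,0.04,0.3,0,0,0,0,0,0.07,0.3,0,0,0,0,0,0.1,0.3])

```text
clock: 9.5
position: [0.6146, -0.3202, 0.132]
ee_rot: [0.0, 0.952, 0.305, 0.0]
contact_force: [1.1, -0.5, 1.2]
width: 0.0555
gripper_force: 0.0
```

Run:
```python
from h import *
im=snap("wrist","w6");st()
```

```text
TCP [ 617.4 -322.   138.4] toolx deg 35.56 tilt 0.65 w 0.0553 F [ 0.5 -1.5  3. ] grip 0.0 t 9.55 q6 0.37
```

Request:
move_arm(steps=[0,0,-0.015,-0.02,0.008,0,0.5,0,0,-0.03,-0.045,0.018,0,0.5,0,0,-0.05,-0.075,0.03,0,0.5,0,0,-0.065,-0.1,0.04,0,0.5,0,0,-0.08,-0.12,0.048,-0.005,0.5,0,0,-0.0824,-0.131,0.052,-0.008,0.5,0,0,-0.0824,-0.1345,0.054,-0.008,0.5,0,0,-0.0824,-0.1345,0.054,-0.008,0.5,0,0,-0.0824,-0.1345,0.054,-0.008,0.5,0,0,-0.0824,-0.1345,0.054,-0.008,0.5])

```text
clock: 10.55
position: [0.4812, -0.2669, 0.122]
ee_rot: [0.0, 0.999, 0.052, 0.001]
contact_force: [-0.1, 0.1, 0.5]
width: 0.0642
gripper_force: 0.0
```

Run:
```python
from h import *
im=snap("wrist","w7");st();print(tile(im,"blue",.0085,(200,130,320,280)))
g=snap("side");print("green in pocket, side view:",tile(g,"green",.0185)[1])
s=snap("scene","s7")
```

```text
TCP [ 481.  -266.7  121.8] toolx deg 5.92 tilt 0.05 w 0.0643 F [-0.   0.2  1.1] grip 0.0 t 10.6 q6 0.83
(array([ 479.7, -264.5,   71.1,   47.6,    6.2]), array([ 489. , -263.4,   46.7,   43.3,    6. ]))
green in pocket, side view: [ 626.  -317.8   39.9   36.1   35. ]
```

View pics/w7.png

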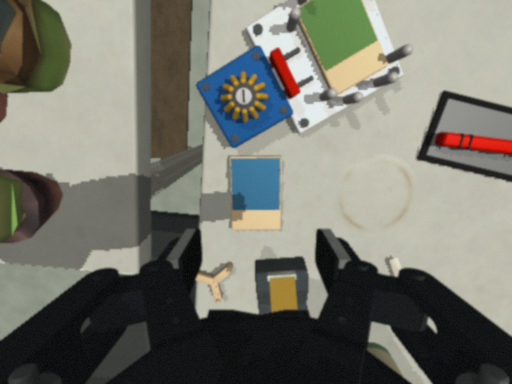

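View pics/s7.png

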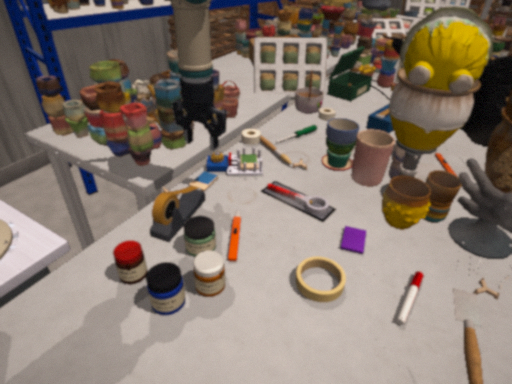

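Green tile is seated. The scene view confirms no orange-brown tile on the bench. Blue tile at (479.7,-264.5), yaw 6.2°. Descending.

Request:
move_arm(steps=[0,0,0.001,-0.0015,0.0018,-0.03,0.5,0,0,0.001,-0.0015,0.0018,-0.06,0.5,0,0,0.001,-0.0015,0.0018,-0.08,0.5,0,0,0.001,-0.0015,0.0018,-0.093,0.5,0,0,0.001,-0.0015,0.0018,-0.098,0.5,0,0,0.001,-0.0015,0.0018,-0.101,0.5,0,0,0.001,-0.0015,0.0018,-0.103,0.5,0,0,0.001,-0.0015,0.0018,-0.1045,0.5,0,0,0.001,-0.0015,0.0018,-0.106,0.5,0,0,0.001,-0.0015,0.0018,-0.106,0.5])

```text
clock: 11.7
position: [0.4786, -0.2645, 0.0161]
ee_rot: [0.0, 0.999, 0.055, 0.0]
contact_force: [-0.4, 0.5, -0.1]
width: 0.0639
gripper_force: 0.0
```

Run:
```python
from h import *
st()
```

```text
TCP [ 478.6 -264.5   16.1] toolx deg 6.25 tilt 0.03 w 0.0639 F [-0.4  0.5 -0.1] grip 0.0 t 11.7 q6 0.83
```

Request:
move_arm(steps=[0,0,0,0.0005,0,0.0015,0.15,0,0,0,0.0005,0,0.0015,-0.2,0,0,0,0.0005,0,0.0015,-0.2,0,0,0,0.0005,0,0.0015,-0.2,0,0,0,0.0005,0,0.0015,-0.2,0,0,0,0.0005,0,0.0015,-0.2,0,0,0,0.0005,0,0.007,-0.2,0,0,0,0.0005,0,0.02,-0.2,0,0,0,0.0005,0,0.06,-0.2,0,0,0,0.0005,0,0.1,-0.2])

```text
clock: 12.7
position: [0.4783, -0.2639, 0.1161]
ee_rot: [-0.001, 0.999, 0.054, -0.001]
contact_force: [0.1, 0.3, 0.3]
width: 0.0466
gripper_force: 41.3
```

Request:
move_arm(steps=[0,0,0.015,0.02,-0.008,0.012,-0.2,0,0,0.03,0.045,-0.018,0.012,-0.2,0,0,0.05,0.075,-0.03,0.012,-0.2,0,0,0.065,0.1,-0.04,0.012,-0.2,0,0,0.078,0.12,-0.049,0,-0.2,0,0,0.0815,0.13,-0.054,-0.02,-0.2,0,0,0.0815,0.1355,-0.0554,-0.04,-0.2,0,0,0.0815,0.1355,-0.0554,-0.05,-0.2,0,0,0.0815,0.1355,-0.0554,-0.05,-0.2,0,0,0.0815,0.1355,-0.0554,-0.05,-0.2])

```text
clock: 13.7
position: [0.6143, -0.3198, 0.0663]
ee_rot: [0.0, 0.952, 0.306, -0.0]
contact_force: [-0.4, 0.1, -0.3]
width: 0.0466
gripper_force: 41.3
```

Run:
```python
from h import *
im=snap("wrist","w8");st();np.save("w8.npy",im,allow_pickle=True)
cv2.imwrite("pics/w8b.png",cv2.resize(im["pixels"][90:340,120:390],None,fx=2.9,fy=2.3,interpolation=cv2.INTER_CUBIC))
```

```text
TCP [ 614.7 -320.    66.9] toolx deg 35.59 tilt 0.08 w 0.0465 F [-0.1 -0.6  0.4] grip 41.30740284919739 t 13.75 q6 0.37
```

View pics/w8b.png

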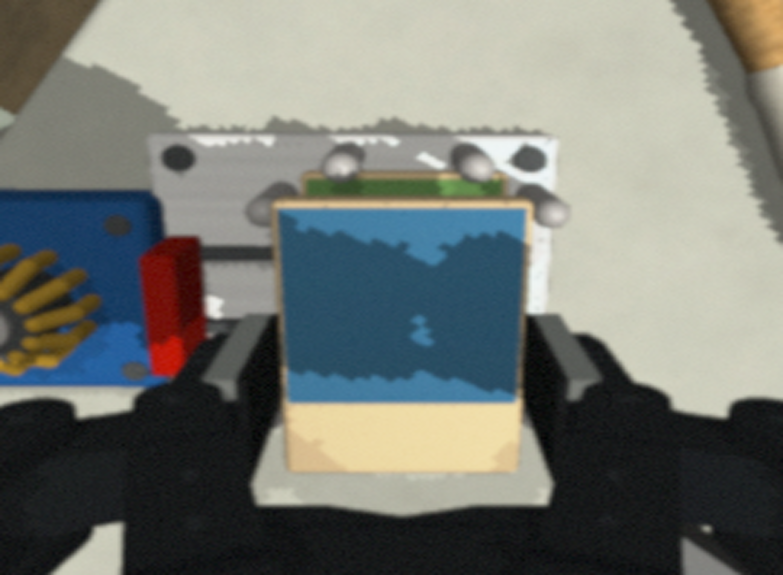

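Blue sits in the hand exactly as green did, at the same TCP, over the green tile. Descending.

Request:
move_arm(steps=[0,0,0,0,0,-0.006,-0.2,0,0,0,0,0,-0.01,-0.2,0,0,0,0,0,-0.014,-0.2,0,0,0,0,0,-0.017,-0.2,0,0,0,0,0,-0.02,-0.2,0,0,0,0,0,-0.023,-0.2,0,0,0,0,0,-0.026,-0.2,0,0,0,0,0,-0.028,-0.2,0,0,0,0,0,-0.029,-0.2,0,0,0,0,0,-0.029,-0.2])

```text
clock: 14.75
position: [0.6146, -0.3198, 0.0368]
ee_rot: [0.0, 0.952, 0.306, 0.0]
contact_force: [0.0, 0.3, -0.5]
width: 0.0463
gripper_force: 41.3
```

Run:
```python
from h import *
st()
```

```text
TCP [ 614.6 -319.8   36.8] toolx deg 35.59 tilt 0.01 w 0.0463 F [ 0.   0.3 -0.5] grip 41.314528584480286 t 14.75 q6 0.37
```

Request:
move_arm(steps=[0,0,0,0,0,-0.0005,-0.2,0,0,0,0,0,-0.0005,0.1,0,0,0,0,0,-0.0005,0.28,0,0,0,0,0,-0.0005,0.3,0,0,0,0,0,-0.0005,0.3,0,0,0,0,0,0.005,0.3,0,0,0,0,0,0.02,0.3,0,0,0,0,0,0.04,0.3,0,0,0,0,0,0.07,0.3,0,0,0,0,0,0.11,0.3])

```text
clock: 15.75
position: [0.6137, -0.3193, 0.1475]
ee_rot: [-0.001, 0.952, 0.306, -0.001]
contact_force: [0.7, 0.4, -0.3]
width: 0.0553
gripper_force: 0.0
```

Request:
move_arm(steps=[0,0,0,-0.02,-0.015,0.03,0.3,0,0,0,-0.045,-0.035,0.05,0.3,0,0,0,-0.07,-0.055,0.07,0.3,0,0,0,-0.09,-0.075,0.09,0.3,0,0,0,-0.1,-0.09,0.1,0.3,0,0,0,-0.1,-0.1,0.1,0.3,0,0,0,-0.1,-0.1,0.1,0.3,0,0,0,-0.1,-0.1,0.1,0.3,0,0,0,-0.1,-0.1,0.1,0.3,0,0,0,-0.1,-0.1,0.1,0.3])

```text
clock: 16.75
position: [0.5151, -0.4187, 0.2457]
ee_rot: [-0.001, 0.952, 0.306, -0.0]
contact_force: [0.3, -0.1, 0.0]
width: 0.0555
gripper_force: 0.0
```

Run:
```python
from h import *
im=snap("wrist","w9");st();np.save("w9.npy",im,allow_pickle=True)
cv2.imwrite("pics/w9b.png",cv2.resize(im["pixels"],(800,600),interpolation=cv2.INTER_CUBIC))
```

```text
TCP [ 515.  -418.8  246. ] toolx deg 35.66 tilt 0.08 w 0.0555 F [-0.6 -0.3 -0.6] grip 0.0 t 16.8 q6 0.16
```

View pics/w9b.png

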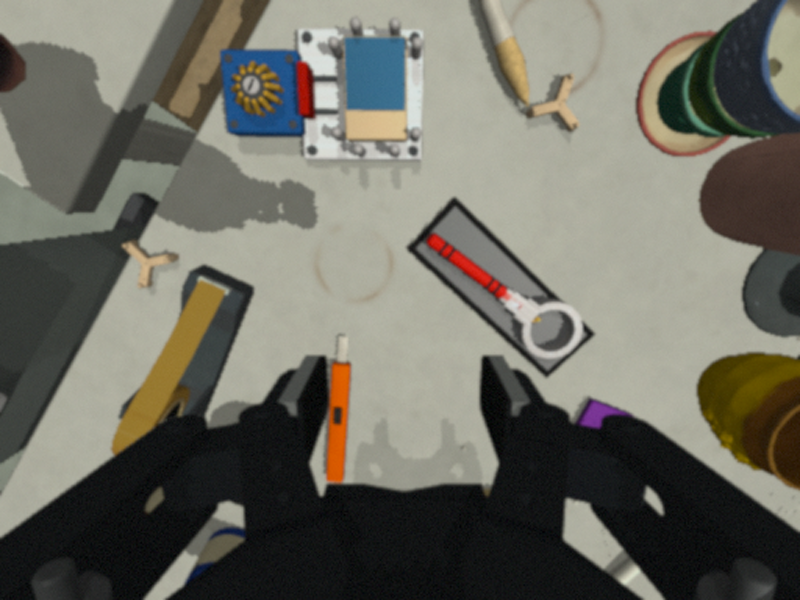

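Blue tile lies square in the pocket at (375,90), wrench untouched: ring (552,330), handle end (432,240). Tape dispenser (180,340), stilt (150,262). Now measuring the wrench, the mat, and the obstacles for the swing.

```bash
cat >> h.py <<'E'
def wrench(im,z=.017,box=(0,0,512,384)):
    """red handle axis and white ring centre (world mm) on plane z; box limits the search"""
    p=im["pixels"];m=cv2.morphologyEx(mask(p,(0,150,60),(6,255,255),box)|mask(p,(175,150,60),(180,255,255),box),cv2.MORPH_CLOSE,np.ones((7,7)))
    h=rect(im,big(m),z)
    w=mask(p,(0,0,175),(180,45,255),box)
    c=max(cv2.findContours(w,cv2.RETR_EXTERNAL,cv2.CHAIN_APPROX_NONE)[0],key=cv2.contourArea)
    return h,rect(im,c,z),c
E
python3 - <<'E'
from h import *
im=np.load("w9.npy",allow_pickle=True).item();k=1.5625;p=im["pixels"]
print("blue tile",tile(im,"blue",.027,(205,15,275,100)))
print("housing",rect(im,big(mask(p,(100,120,40),(122,255,255),(138,28,196,90))),.022))
b=tuple(int(v/k) for v in (400,195,600,380))
h,r,c=wrench(im,.014+.003,b);print("handle",h,"white part",r)
# ring inner hole / outer: circle from white contour via distance transform of filled hull
m=np.zeros(p.shape[:2],np.uint8);cv2.drawContours(m,[c],-1,255,-1);d=cv2.distanceTransform(m,cv2.DIST_L2,5);_,mx,_,loc=cv2.minMaxLoc(d)
q=ray(im,loc,.017)*1000;print("ring c",loc,mx,q.round(1),"radius mm",mx*np.linalg.norm(ray(im,(loc[0]+1,loc[1]),.017)-q/1000)*1000)
hsv=cv2.cvtColor(p,cv2.COLOR_BGR2HSV);x0,y0,x1,y1=b
mm=cv2.inRange(hsv,(0,0,0),(180,255,70))[y0:y1,x0:x1];c=big(cv2.morphologyEx(mm,cv2.MORPH_CLOSE,np.ones((5,5))))+np.array([x0,y0]);print("mat",rect(im,c,.003))
for n,x,y in [("disp near1",205,265),("disp near2",252,288),("disp tape end",228,285),("stiltB",150,262),("knife tip",343,335)]:
  print(n,[ (ray(im,(x/k,y/k),z)*1000).round(0) for z in(.005,.03)])
E
```

```text
blue tile (array([ 613.2, -320.5,   68. ,   47.5,   35.7]), array([ 622.5, -313.3,   46.6,   43.2,   35.7]))
housing [ 561.8 -249.5   59.3   59.    35.7]
handle [ 547.5 -462.5   86.1   11.4   89.2] white part [ 544.2 -494.2  166.9  166.9   35.6]
ring c (330, 139) 15.78759765625 [ 604.5 -468.    17. ] radius mm 20.723617839493375
mat [ 547.1 -506.5  183.8   59.7   83.1]
disp near1 [array([ 411., -272.,    5.]), array([ 421., -279.,   30.])]
disp near2 [array([ 417., -317.,    5.]), array([ 427., -321.,   30.])]
disp tape end [array([ 407., -298.,    5.]), array([ 418., -303.,   30.])]
stiltB [array([ 384., -230.,    5.]), array([ 397., -241.,   30.])]
knife tip [array([ 428., -409.,    5.]), array([ 437., -407.,   30.])]
```

Wrench origin is about (547.5,-464.5), axis -90.8°, and the ring lands at (546,-559.5), agreeing with the earlier direct ring reading. Handle-end sweep radius is 140 mm and the dispenser sits at 145 mm or more, so it is clear. Going to hover over the grip.

Request:
move_arm(steps=[0,0,-0.023,0.003,-0.004,-0.01,0.3,0,0,-0.046,0.006,-0.009,-0.02,0.3,0,0,-0.069,0.01,-0.013,-0.03,0.3,0,0,-0.092,0.013,-0.018,-0.04,0.3,0,0,-0.115,0.016,-0.022,-0.05,0.3,0,0,-0.138,0.02,-0.027,-0.06,0.3,0,0,-0.161,0.023,-0.031,-0.07,0.3,0,0,-0.184,0.026,-0.036,-0.08,0.3,0,0,-0.207,0.03,-0.04,-0.09,0.3,0,0,-0.23,0.0325,-0.045,-0.1,0.3])

```text
clock: 17.8
position: [0.5476, -0.4643, 0.1461]
ee_rot: [-0.0, 0.915, -0.403, -0.0]
contact_force: [-0.1, -0.2, 1.1]
width: 0.0556
gripper_force: 0.0
```

Request:
move_arm(steps=[0,0,-0.02,0,0,-0.01,0,0,0,-0.043,0,0,-0.02,0,0,0,-0.066,0,0,-0.0265,0,0,0,-0.089,0,0,-0.0265,0,0,0,-0.11,0,0,-0.0265,0,0,0,-0.1213,0,0,-0.0265,0,0,0,-0.1213,0,0,-0.0265,0,0,0,-0.1213,0,0,-0.0265,0,0,0,-0.1213,0,0,-0.0265,0,0,0,-0.1213,0,0,-0.0265,0])

```text
clock: 18.8
position: [0.5471, -0.4647, 0.1203]
ee_rot: [-0.0, -0.702, 0.712, 0.0]
contact_force: [-0.3, -0.2, 0.0]
width: 0.0429
gripper_force: 0.0
```

Run:
```python
from h import *
im=snap("wrist","w10");st();np.save("w10.npy",im,allow_pickle=True);p=im["pixels"]
m=cv2.morphologyEx(mask(p,(0,150,60),(6,255,255))|mask(p,(175,150,60),(180,255,255)),cv2.MORPH_CLOSE,np.ones((9,9)))
for c in cv2.findContours(m,cv2.RETR_EXTERNAL,cv2.CHAIN_APPROX_NONE)[0]:
    if cv2.contourArea(c)>300: print(cv2.boundingRect(c),rect(im,c,.017))
print([proj(im,np.array(q)).round(0) for q in [(.5462,-.5595,.017),(.5475,-.4645,.017)]])
cv2.imwrite("pics/w10b.png",cv2.resize(p,(800,600)))
w=mask(p,(0,0,195),(180,40,255))
for c in cv2.findContours(w,cv2.RETR_LIST,cv2.CHAIN_APPROX_NONE)[0]:
    if cv2.contourArea(c)>400: print("white",cv2.boundingRect(c),cv2.contourArea(c),rect(im,c,.017))
```

```text
TCP [ 547.1 -464.8  120.3] toolx deg -90.85 tilt 0.01 w 0.0425 F [-0.  -0.1  0.9] grip 0.0 t 18.85 q6 2.36
(249, 134, 14, 109) [ 547.9 -470.6   99.6   12.2   89.5]
[array([256.,  84.]), array([256., 197.])]
white (223, 49, 61, 49) 525.0 [ 551.1 -570.6   49.6   27.3   21.2]
```

Handle x=547.9, 12.2 mm wide, end at y≈-420.8. Matches. Descend, close at 80 N, lift.

Request:
move_arm(steps=[0,0,0.001,0.0007,-0.0003,-0.03,-0.1,0,0,0.001,0.0007,-0.0003,-0.06,-0.1,0,0,0.001,0.0007,-0.0003,-0.08,-0.1,0,0,0.001,0.0007,-0.0003,-0.09,-0.2,0,0,0.001,0.0007,-0.0003,-0.095,-0.4,0,0,0.001,0.0007,-0.0003,-0.097,-0.5,0,0,0.001,0.0007,-0.0003,-0.097,-0.6,0,0,0.001,0.0007,-0.0003,-0.097,-1,0,0,0.001,0.0007,-0.0003,-0.097,-1,0,0,0.001,0.0007,-0.0003,-0.097,-1], squeeze=80)

```text
clock: 19.85
position: [0.5484, -0.4657, 0.0248]
ee_rot: [-0.0, -0.704, 0.71, -0.001]
contact_force: [0.3, 0.4, 4.8]
width: 0.0095
gripper_force: 80.7
```

Run:
```python
from h import *
st()
```

```text
TCP [ 548.4 -465.7   24.8] toolx deg -90.51 tilt 0.15 w 0.0095 F [0.3 0.4 4.8] grip 80.72912335395813 t 19.85 q6 2.35
```

Gripped (contact with the mat only lightly). Lift, then carry while turning toward ring direction 70°.

Request:
move_arm(steps=[0,0,0,0,0,0.01,-1,0,0,0,0,0,0.035,-1,0,0,0,0,0.02,0.075,-1,0,0,0.02,0,0.05,0.11,-1,0,0,0.042,-0.005,0.08,0.125,-1,0,0,0.064,-0.01,0.105,0.125,-1,0,0,0.087,-0.015,0.12,0.125,-1,0,0,0.11,-0.018,0.128,0.125,-1,0,0,0.133,-0.018,0.128,0.125,-1,0,0,0.156,-0.018,0.128,0.125,-1])

```text
clock: 20.85
position: [0.5293, -0.3363, 0.1486]
ee_rot: [-0.0, 0.956, -0.292, -0.0]
contact_force: [-0.1, -0.2, -2.1]
width: 0.0095
gripper_force: 80.0
```

Request:
move_arm(steps=[0,0,0.023,0,0,0,-1,0,0,0.046,0,0,0,-1,0,0,0.069,0,0,0,-1,0,0,0.092,0,0,0,-1,0,0,0.115,0,0,0,-1,0,0,0.138,0,0,0,-1,0,0,0.161,0,0,0,-1,0,0,0.184,0,0,0,-1,0,0,0.207,0,0,0,-1,0,0,0.23,0,0,0,-1])

```text
clock: 21.85
position: [0.5293, -0.3369, 0.1484]
ee_rot: [-0.0, 0.911, 0.413, -0.0]
contact_force: [-0.0, -0.5, -1.5]
width: 0.0096
gripper_force: 80.0
```

Run:
```python
from h import *
st()
```

```text
TCP [ 529.3 -336.9  148.4] toolx deg 48.79 tilt 0.04 w 0.0096 F [-0.  -0.5 -1.5] grip 79.96708989143372 t 21.85 q6 0.04
```

Request:
move_arm(steps=[0,0,0.02,-0.001,0.0005,-0.02,-1,0,0,0.04,-0.002,0.001,-0.04,-1,0,0,0.0533,-0.002,0.001,-0.05,-1,0,0,0.0533,-0.002,0.001,-0.058,-1,0,0,0.0533,-0.002,0.001,-0.058,-1,0,0,0.0533,-0.002,0.001,-0.058,-1,0,0,0.0533,-0.002,0.001,-0.058,-1,0,0,0.0533,-0.002,0.001,-0.058,-1,0,0,0.0533,-0.002,0.001,-0.058,-1,0,0,0.0533,-0.002,0.001,-0.058,-1])

```text
clock: 22.85
position: [0.5278, -0.3362, 0.0907]
ee_rot: [0.0, 0.831, 0.556, 0.0]
contact_force: [0.1, 0.2, -1.1]
width: 0.0092
gripper_force: 79.9
```

Run:
```python
from h import *
im=snap("wrist");st();np.save("w11.npy",im,allow_pickle=True);p=im["pixels"]
print([proj(im,np.array(q)).round(1) for q in [(.5629,-.248,.022),(.5629,-.248,.0822)]])
cv2.imwrite("pics/w11b.png",cv2.resize(p[20:220,130:390],None,fx=3,fy=3,interpolation=cv2.INTER_CUBIC))
```

```text
TCP [ 527.8 -336.1   90.6] toolx deg 67.63 tilt 0.03 w 0.009 F [-0.1  0.4 -0.8] grip 79.9387264251709 t 22.9 q6 -0.29
[array([259.1,  78.4]), array([259.6,  57.6])]
```

View pics/w11b.png

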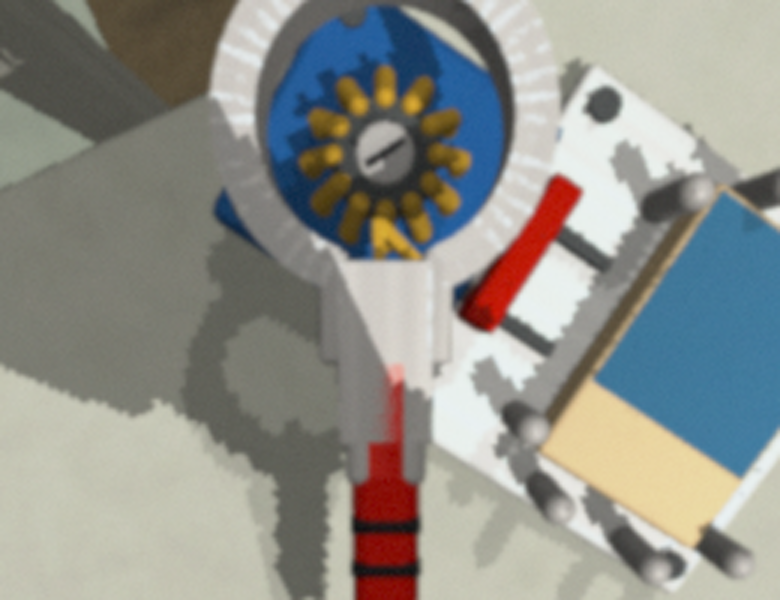

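The drive at crop (385,152) is seen through the ring, whose lateral centre is at x≈386, so it is laterally aligned. Quantifying along the axis by fits.

Run:
```python
from h import *
im=np.load("w11.npy",allow_pickle=True).item();p=im["pixels"]
b=mask(p,(14,110,60),(32,255,255),(215,30,300,98));c=cv2.findContours(b,cv2.RETR_EXTERNAL,cv2.CHAIN_APPROX_NONE)[0]
pts=np.vstack([q for q in c if cv2.contourArea(q)>4]);print("brass circle",cv2.minEnclosingCircle(pts),cv2.fitEllipse(cv2.convexHull(pts)))
g=cv2.GaussianBlur(cv2.cvtColor(p,cv2.COLOR_BGR2HSV),(3,3),0)
# inner hole: saturated blue region hull + outer: white-ish vs bench along rays from guess centre
P=[];c0=np.array([258.7,54.])
gr=cv2.GaussianBlur(p,(3,3),0).astype(float)
for a in np.radians(list(range(-35,36,5))+list(range(145,216,5))):
    L=np.array([gr[int(round(c0[1]+r*np.sin(a))),int(round(c0[0]+r*np.cos(a)))].sum() for r in range(46,72)])
    d=np.diff(L);k=np.argmin(d) ;P.append(c0+(46+k+.5)*np.array([np.cos(a),np.sin(a)]))
P=np.array(P,np.float32);print(np.round(np.linalg.norm(P-c0,axis=1),1));print(cv2.fitEllipse(P))
for n,X in [("ring top",(.5639,-.2483,.0828)),("nut .022",(.5629,-.248,.022)),("nut .036",(.5629,-.248,.036)),("nut .043",(.5629,-.248,.043))]:print(n,proj(im,X).round(1))
```

```text
brass circle ((257.97369384765625, 71.5), 29.1031436920166) ((257.7580871582031, 71.98866271972656), (55.46481704711914, 58.806217193603516), 177.0258026123047)
[58.5 59.5 58.5 57.5 56.5 59.5 58.5 66.5 69.5 56.5 50.5 55.5 60.5 59.5
 60.5 61.5 61.5 60.5 48.5 48.5 51.5 53.5 56.5 59.5 60.5 59.5 59.5 59.5
 60.5 60.5]
((259.72637939453125, 52.760440826416016), (116.75138092041016, 124.98810577392578), 165.32318115234375)
ring top [261.9  57. ]
nut .022 [259.1  78.4]
nut .036 [259.2  74.9]
nut .043 [259.3  72.9]
```

Ring minus nut is about 0.4 mm lateral and 0.6 mm along, well inside the 1.8 mm clearance. Small correction, then lower slowly.

Request:
move_arm(steps=[0,0,0,-0.0005,-0.0004,-0.01,-1,0,0,0,-0.0005,-0.0004,-0.019,-1,0,0,0,-0.0005,-0.0004,-0.024,-1,0,0,0,-0.0005,-0.0004,-0.028,-1,0,0,0,-0.0005,-0.0004,-0.031,-1,0,0,0,-0.0005,-0.0004,-0.034,-1,0,0,0,-0.0005,-0.0004,-0.037,-1,0,0,0,-0.0005,-0.0004,-0.04,-1,0,0,0,-0.0005,-0.0004,-0.042,-1,0,0,0,-0.0005,-0.0004,-0.042,-1])

```text
clock: 23.9
position: [0.5274, -0.3364, 0.0481]
ee_rot: [0.0, 0.831, 0.556, 0.0]
contact_force: [0.6, 0.8, -0.5]
width: 0.0096
gripper_force: 80.1
```

Run:
```python
from h import *
st();print(manip.get_state()["moment"].round(2))
```

```text
TCP [ 527.4 -336.4   48.1] toolx deg 67.61 tilt 0.03 w 0.0096 F [ 0.6  0.8 -0.5] grip 80.12550115585327 t 23.9 q6 -0.29
[ 0.23 -0.21 -0.04]
```

No resistance. Settling onto the housing, while computing the arc table.

Request:
move_arm(steps=[0,0,0,0,0,-0.001,-1,0,0,0,0,0,-0.002,-1,0,0,0,0,0,-0.003,-1,0,0,0,0,0,-0.0035,-1,0,0,0,0,0,-0.0035,-1,0,0,0,0,0,-0.0035,-1,0,0,0,0,0,-0.0035,-1,0,0,0,0,0,-0.0035,-1,0,0,0,0,0,-0.0035,-1,0,0,0,0,0,-0.0035,-1])

```text
clock: 24.9
position: [0.5274, -0.3364, 0.0449]
ee_rot: [0.0, 0.831, 0.556, 0.0]
contact_force: [2.0, 2.9, 1.2]
width: 0.009
gripper_force: 80.3
```

Run:
```python
from h import *
st()
im=snap("side","side2")
P=lambda d:-.095*np.array([np.cos(np.radians(67.6+d)),np.sin(np.radians(67.6+d))])
D=-8.5*np.arange(11)
print("turn",(D/360).round(4));print("fwd",[tuple((P(d)-P(0)).round(4)) for d in D]);print("back",[tuple((P(-85-d)-P(-85)).round(4)) for d in D])
```

```text
TCP [ 527.4 -336.4   44.9] toolx deg 67.62 tilt 0.02 w 0.009 F [2.  2.9 1.2] grip 80.26698231697083 t 24.9 q6 -0.29
turn [-0.     -0.0236 -0.0472 -0.0708 -0.0944 -0.1181 -0.1417 -0.1653 -0.1889
 -0.2125 -0.2361]
fwd [(np.float64(0.0), np.float64(0.0)), (np.float64(-0.0126), np.float64(0.0063)), (np.float64(-0.0241), np.float64(0.0144)), (np.float64(-0.0343), np.float64(0.0241)), (np.float64(-0.0429), np.float64(0.0353)), (np.float64(-0.0498), np.float64(0.0475)), (np.float64(-0.0548), np.float64(0.0607)), (np.float64(-0.0579), np.float64(0.0744)), (np.float64(-0.0588), np.float64(0.0885)), (np.float64(-0.0577), np.float64(0.1025)), (np.float64(-0.0545), np.float64(0.1162))]
back [(np.float64(0.0), np.float64(0.0)), (np.float64(-0.0032), np.float64(-0.0137)), (np.float64(-0.0043), np.float64(-0.0277)), (np.float64(-0.0034), np.float64(-0.0418)), (np.float64(-0.0004), np.float64(-0.0555)), (np.float64(0.0046), np.float64(-0.0687)), (np.float64(0.0115), np.float64(-0.081)), (np.float64(0.0202), np.float64(-0.0921)), (np.float64(0.0304), np.float64(-0.1018)), (np.float64(0.0419), np.float64(-0.1099)), (np.float64(0.0545), np.float64(-0.1162))]
```

Request:
move_arm(steps=[0,0,-0.0236,-0.0124,0.0068,0,-1,0,0,-0.0472,-0.0239,0.0149,0,-1,0,0,-0.0708,-0.0341,0.0246,0,-1,0,0,-0.0944,-0.0427,0.0358,0,-1,0,0,-0.1181,-0.0496,0.048,0,-1,0,0,-0.1417,-0.0546,0.0612,0,-1,0,0,-0.1653,-0.0577,0.0749,0,-1,0,0,-0.1889,-0.0586,0.089,0,-1,0,0,-0.2125,-0.0575,0.103,0,-1,0,0,-0.2361,-0.0543,0.1167,0,-1])

```text
clock: 25.95
position: [0.4726, -0.2205, 0.0448]
ee_rot: [0.001, 0.988, -0.153, -0.0]
contact_force: [0.9, -0.6, -1.5]
width: 0.0092
gripper_force: 80.0
```

```bash
cat >> h.py <<'E'
def jaw(im):
    """red jaw seen from wrist: world mm of its mask centroid at top plane z=.036"""
    b=[int(v) for v in proj(im,(.5845,-.277,.03))];m=mask(im["pixels"],(0,150,60),(6,255,255))|mask(im["pixels"],(175,150,60),(180,255,255))
    out=[]
    for c in cv2.findContours(m,cv2.RETR_EXTERNAL,cv2.CHAIN_APPROX_NONE)[0]:
        if cv2.contourArea(c)>60: r=rect(im,c,.036); out.append((cv2.boundingRect(c),r.tolist(),((np.array(r[:2])-[614.6,-319.9])@np.array([.581,-.814])).round(1)))
    return out
E
python3 - <<'E'
from h import *
st();im=snap("wrist","w12");[print(j) for j in jaw(im)]
a=np.load("w11.npy",allow_pickle=True).item();print("before");[print(j) for j in jaw(a)]
E
```

```text
TCP [ 472.6 -220.5   44.8] toolx deg -17.61 tilt 0.15 w 0.0092 F [ 0.9 -0.6 -1.5] grip 79.99094009399414 t 25.95 q6 1.31
((249, 296, 21, 19), [433.7, -208.6, 12.5, 11.9, -17.6], np.float64(-195.7))
((249, 285, 20, 9), [444.3, -211.6, 11.1, 5.4, 72.4], np.float64(-187.1))
((248, 211, 21, 71), [469.8, -219.4, 42.7, 10.9, -17.6], np.float64(-165.9))
((248, 197, 21, 12), [494.7, -227.2, 10.7, 6.1, 72.4], np.float64(-145.1))
((247, 142, 22, 53), [512.1, -232.5, 27.0, 11.0, -17.6], np.float64(-130.7))
((303, 0, 39, 25), [570.5, -280.7, 16.7, 9.3, 72.5], np.float64(-57.5))
before
((250, 296, 18, 19), [498.2, -404.6, 16.8, 13.6, 67.7], np.float64(1.3))
((249, 284, 20, 11), [503.8, -391.0, 14.9, 9.0, -22.3], np.float64(-6.5))
((248, 212, 21, 70), [517.0, -358.2, 56.6, 14.7, 68.1], np.float64(-25.5))
((249, 197, 20, 12), [530.6, -325.6, 13.6, 8.2, -22.3], np.float64(-44.2))
((248, 148, 21, 47), [538.6, -304.7, 32.1, 14.1, 68.3], np.float64(-56.5))
((284, 79, 39, 51), [582.3, -274.9, 34.6, 9.0, 35.7], np.float64(-55.4))
```

Request:
move_arm(steps=[0,0,0.0236,-0.0032,-0.0137,0,-1,0,0,0.0472,-0.0043,-0.0277,0,-1,0,0,0.0708,-0.0034,-0.0418,0,-1,0,0,0.0944,-0.0004,-0.0555,0,-1,0,0,0.1181,0.0046,-0.0687,0,-1,0,0,0.1417,0.0115,-0.081,0,-1,0,0,0.1653,0.0202,-0.0921,0,-1,0,0,0.1889,0.0304,-0.1018,0,-1,0,0,0.2125,0.0419,-0.1099,0,-1,0,0,0.2361,0.0545,-0.1162,0,-1])

```text
clock: 27.0
position: [0.5278, -0.3365, 0.0444]
ee_rot: [-0.0, 0.829, 0.56, 0.0]
contact_force: [2.5, 3.9, -0.8]
width: 0.0091
gripper_force: 80.0
```

Run:
```python
from h import *
st();im=snap("wrist","w13");[print(j) for j in jaw(im)[-2:]]
```

```text
TCP [ 527.8 -336.5   44.4] toolx deg 68.07 tilt 0.05 w 0.0091 F [ 2.5  3.9 -0.8] grip 79.97176051139832 t 27.0 q6 -0.3
((248, 167, 22, 28), [540.0, -301.7, 14.3, 11.0, 68.8], np.float64(-58.2))
((299, 70, 58, 69), [584.8, -279.2, 35.5, 10.2, 34.9], np.float64(-50.4))
```

Jaw advanced about 5 mm. Two more cycles.

Request:
move_arm(steps=[0,0,-0.0236,-0.0124,0.0068,0,-1,0,0,-0.0472,-0.0239,0.0149,0,-1,0,0,-0.0708,-0.0341,0.0246,0,-1,0,0,-0.0944,-0.0427,0.0358,0,-1,0,0,-0.1181,-0.0496,0.048,0,-1,0,0,-0.1417,-0.0546,0.0612,0,-1,0,0,-0.1653,-0.0577,0.0749,0,-1,0,0,-0.1889,-0.0586,0.089,0,-1,0,0,-0.2125,-0.0575,0.103,0,-1,0,0,-0.2361,-0.0543,0.1167,0,-1])

```text
clock: 28.05
position: [0.4726, -0.2203, 0.0447]
ee_rot: [0.001, 0.988, -0.152, -0.0]
contact_force: [1.2, -2.6, -3.4]
width: 0.0095
gripper_force: 79.8
```

Request:
move_arm(steps=[0,0,0.0236,-0.0032,-0.0137,0,-1,0,0,0.0472,-0.0043,-0.0277,0,-1,0,0,0.0708,-0.0034,-0.0418,0,-1,0,0,0.0944,-0.0004,-0.0555,0,-1,0,0,0.1181,0.0046,-0.0687,0,-1,0,0,0.1417,0.0115,-0.081,0,-1,0,0,0.1653,0.0202,-0.0921,0,-1,0,0,0.1889,0.0304,-0.1018,0,-1,0,0,0.2125,0.0419,-0.1099,0,-1,0,0,0.2361,0.0545,-0.1162,0,-1])

```text
clock: 29.05
position: [0.5275, -0.3364, 0.0444]
ee_rot: [-0.0, 0.829, 0.56, -0.0]
contact_force: [2.6, 1.7, -0.9]
width: 0.0097
gripper_force: 80.0
```

Run:
```python
from h import *
st();im=snap("wrist","w14");[print(j) for j in jaw(im)[-2:]]
```

```text
TCP [ 527.5 -336.4   44.4] toolx deg 68.06 tilt 0.04 w 0.0097 F [ 2.6  1.7 -0.9] grip 79.99363303184509 t 29.05 q6 -0.3
((248, 168, 22, 27), [539.7, -301.9, 13.8, 11.0, 68.2], np.float64(-58.2))
((307, 76, 60, 69), [587.7, -283.1, 35.3, 10.9, 35.1], np.float64(-45.6))
```

About 5 mm per stroke. Two more cycles in this turn.

Request:
move_arm(steps=[0,0,-0.0236,-0.0126,0.0063,0,-1,0,0,-0.0472,-0.0241,0.0144,0,-1,0,0,-0.0708,-0.0343,0.0241,0,-1,0,0,-0.0944,-0.0429,0.0353,0,-1,0,0,-0.1181,-0.0498,0.0475,0,-1,0,0,-0.1417,-0.0548,0.0607,0,-1,0,0,-0.1653,-0.0579,0.0744,0,-1,0,0,-0.1889,-0.0588,0.0885,0,-1,0,0,-0.2125,-0.0577,0.1025,0,-1,0,0,-0.2361,-0.0545,0.1162,0,-1])

```text
clock: 30.1
position: [0.4726, -0.2201, 0.0447]
ee_rot: [0.001, 0.988, -0.153, 0.0]
contact_force: [2.2, -2.2, -2.7]
width: 0.0094
gripper_force: 79.8
```

Request:
move_arm(steps=[0,0,0.0236,-0.0032,-0.0137,0,-1,0,0,0.0472,-0.0043,-0.0277,0,-1,0,0,0.0708,-0.0034,-0.0418,0,-1,0,0,0.0944,-0.0004,-0.0555,0,-1,0,0,0.1181,0.0046,-0.0687,0,-1,0,0,0.1417,0.0115,-0.081,0,-1,0,0,0.1653,0.0202,-0.0921,0,-1,0,0,0.1889,0.0304,-0.1018,0,-1,0,0,0.2125,0.0419,-0.1099,0,-1,0,0,0.2361,0.0545,-0.1162,0,-1])

```text
clock: 31.1
position: [0.5272, -0.3362, 0.0445]
ee_rot: [-0.0, 0.829, 0.559, -0.0]
contact_force: [2.4, 0.1, -1.8]
width: 0.0094
gripper_force: 80.0
```

Request:
move_arm(steps=[0,0,-0.0236,-0.0126,0.0063,0,-1,0,0,-0.0472,-0.0241,0.0144,0,-1,0,0,-0.0708,-0.0343,0.0241,0,-1,0,0,-0.0944,-0.0429,0.0353,0,-1,0,0,-0.1181,-0.0498,0.0475,0,-1,0,0,-0.1417,-0.0548,0.0607,0,-1,0,0,-0.1653,-0.0579,0.0744,0,-1,0,0,-0.1889,-0.0588,0.0885,0,-1,0,0,-0.2125,-0.0577,0.1025,0,-1,0,0,-0.2361,-0.0545,0.1162,0,-1])

```text
clock: 32.1
position: [0.4726, -0.22, 0.0447]
ee_rot: [0.001, 0.988, -0.153, 0.0]
contact_force: [1.5, -1.2, -3.5]
width: 0.0091
gripper_force: 79.8
```

Request:
move_arm(steps=[0,0,0.0236,-0.0032,-0.0137,0,-1,0,0,0.0472,-0.0043,-0.0277,0,-1,0,0,0.0708,-0.0034,-0.0418,0,-1,0,0,0.0944,-0.0004,-0.0555,0,-1,0,0,0.1181,0.0046,-0.0687,0,-1,0,0,0.1417,0.0115,-0.081,0,-1,0,0,0.1653,0.0202,-0.0921,0,-1,0,0,0.1889,0.0304,-0.1018,0,-1,0,0,0.2125,0.0419,-0.1099,0,-1,0,0,0.2361,0.0545,-0.1162,0,-1])

```text
clock: 33.1
position: [0.5271, -0.3362, 0.0445]
ee_rot: [-0.0, 0.829, 0.559, -0.001]
contact_force: [1.3, 0.8, -1.2]
width: 0.0088
gripper_force: 80.0
```

Run:
```python
from h import *
st();im=snap("wrist","w15");[print(j) for j in jaw(im)[-2:]]
```

```text
TCP [ 527.1 -336.2   44.5] toolx deg 67.94 tilt 0.07 w 0.0088 F [ 1.3  0.8 -1.2] grip 80.01627445220947 t 33.1 q6 -0.29
((248, 168, 22, 27), [539.4, -301.7, 13.8, 11.0, 68.0], np.float64(-58.5))
((323, 88, 63, 69), [593.4, -291.0, 35.8, 12.4, 35.5], np.float64(-35.8))
```

Jaw near home, so the next stroke goes in pieces with force checks.

Request:
move_arm(steps=[0,0,-0.0236,-0.0126,0.0063,0,-1,0,0,-0.0472,-0.0241,0.0144,0,-1,0,0,-0.0708,-0.0343,0.0241,0,-1,0,0,-0.0944,-0.0429,0.0353,0,-1,0,0,-0.1181,-0.0498,0.0475,0,-1,0,0,-0.1417,-0.0548,0.0607,0,-1,0,0,-0.1417,-0.0548,0.0607,0,-1,0,0,-0.1417,-0.0548,0.0607,0,-1,0,0,-0.1417,-0.0548,0.0607,0,-1,0,0,-0.1417,-0.0548,0.0607,0,-1])

```text
clock: 34.15
position: [0.4728, -0.2753, 0.0448]
ee_rot: [0.0, 0.989, 0.145, -0.0]
contact_force: [1.0, -0.3, -1.4]
width: 0.0091
gripper_force: 80.0
```

Run:
```python
from h import *
st();im=snap("wrist","w16");[print(j) for j in jaw(im)[-2:]]
P=lambda d:-.095*np.array([np.cos(np.radians(67.6+d)),np.sin(np.radians(67.6+d))])
for d in range(-54,-86,-3): print(d,round((d+51)/360,4),(P(d)-P(-51)).round(4))
```

```text
TCP [ 472.8 -275.3   44.8] toolx deg 16.63 tilt 0.02 w 0.0091 F [ 1.  -0.3 -1.4] grip 80.0312876701355 t 34.15 q6 0.63
((248, 180, 22, 15), [503.2, -265.3, 11.0, 7.5, -73.3], np.float64(-109.2))
((352, 0, 45, 63), [589.4, -294.2, 26.5, 15.7, 34.2], np.float64(-35.6))
-54 -0.0083 [-0.0013  0.0048]
-57 -0.0167 [-0.0023  0.0097]
-60 -0.025 [-0.0031  0.0146]
-63 -0.0333 [-0.0037  0.0195]
-66 -0.0417 [-0.0039  0.0245]
-69 -0.05 [-0.0039  0.0295]
-72 -0.0583 [-0.0037  0.0344]
-75 -0.0667 [-0.0032  0.0394]
-78 -0.075 [-0.0024  0.0443]
-81 -0.0833 [-0.0014  0.0492]
-84 -0.0917 [-0.0001  0.054 ]
```

Request:
move_arm(steps=[0,0,-0.0083,-0.0013,0.0048,0,-1,0,0,-0.0167,-0.0023,0.0097,0,-1,0,0,-0.025,-0.0031,0.0146,0,-1,0,0,-0.0333,-0.0037,0.0195,0,-1,0,0,-0.0333,-0.0037,0.0195,0,-1,0,0,-0.0333,-0.0037,0.0195,0,-1,0,0,-0.0333,-0.0037,0.0195,0,-1,0,0,-0.0333,-0.0037,0.0195,0,-1,0,0,-0.0333,-0.0037,0.0195,0,-1,0,0,-0.0333,-0.0037,0.0195,0,-1])

```text
clock: 35.2
position: [0.4686, -0.255, 0.0446]
ee_rot: [-0.0, 0.999, 0.041, -0.001]
contact_force: [0.7, 2.2, -1.8]
width: 0.0093
gripper_force: 80.0
```

Request:
move_arm(steps=[0,0,-0.0083,-0.0002,0.005,0,-1,0,0,-0.0167,-0.0002,0.01,0,-1,0,0,-0.025,0,0.0149,0,-1,0,0,-0.0333,0.0005,0.0199,0,-1,0,0,-0.0333,0.0005,0.0199,0,-1,0,0,-0.0333,0.0005,0.0199,0,-1,0,0,-0.0333,0.0005,0.0199,0,-1,0,0,-0.0333,0.0005,0.0199,0,-1,0,0,-0.0333,0.0005,0.0199,0,-1,0,0,-0.0333,0.0005,0.0199,0,-1])

```text
clock: 36.2
position: [0.4696, -0.2356, 0.0448]
ee_rot: [0.0, 0.998, -0.064, -0.0]
contact_force: [-0.1, -0.2, -0.4]
width: 0.0093
gripper_force: 80.0
```

Run:
```python
from h import *
st();print(manip.get_state()["moment"].round(2));P=lambda d:-.095*np.array([np.cos(np.radians(67.6+d)),np.sin(np.radians(67.6+d))])
print([tuple((P(-75+7.5*k)-P(-75)).round(4)) for k in range(1,11)],7.5/360)
```

```text
TCP [ 469.6 -235.6   44.8] toolx deg -7.36 tilt 0.01 w 0.0093 F [-0.1 -0.2 -0.4] grip 79.96708631515503 t 36.2 q6 1.1
[-0.06  0.02  0.02]
[(np.float64(-0.0008), np.float64(-0.0124)), (np.float64(0.0), np.float64(-0.0248)), (np.float64(0.0025), np.float64(-0.037)), (np.float64(0.0065), np.float64(-0.0487)), (np.float64(0.012), np.float64(-0.0599)), (np.float64(0.0189), np.float64(-0.0702)), (np.float64(0.0272), np.float64(-0.0795)), (np.float64(0.0365), np.float64(-0.0877)), (np.float64(0.0469), np.float64(-0.0946)), (np.float64(0.058), np.float64(-0.1001))] 0.020833333333333332
```

Request:
move_arm(steps=[0,0,0.0208,-0.0008,-0.0124,0,-1,0,0,0.0417,0,-0.0248,0,-1,0,0,0.0625,0.0025,-0.037,0,-1,0,0,0.0833,0.0065,-0.0487,0,-1,0,0,0.1042,0.012,-0.0599,0,-1,0,0,0.125,0.0189,-0.0702,0,-1,0,0,0.1458,0.0272,-0.0795,0,-1,0,0,0.1667,0.0365,-0.0877,0,-1,0,0,0.1875,0.0469,-0.0946,0,-1,0,0,0.2083,0.058,-0.1001,0,-1])

```text
clock: 37.2
position: [0.5273, -0.3358, 0.0445]
ee_rot: [-0.001, 0.829, 0.559, -0.0]
contact_force: [-0.2, -0.0, -1.9]
width: 0.0094
gripper_force: 80.0
```

Run:
```python
from h import *
st();im=snap("wrist","w17");np.save("w17.npy",im,allow_pickle=True);[print(j) for j in jaw(im)[-2:]]
print("blue",tile(im,"blue",.027,(300,0,512,200)))
```

```text
TCP [ 527.3 -335.8   44.5] toolx deg 67.93 tilt 0.09 w 0.0094 F [-0.2 -0.  -1.9] grip 79.99838590621948 t 37.2 q6 -0.29
((248, 180, 21, 15), [538.1, -304.0, 10.5, 7.5, -22.0], np.float64(-57.4))
((326, 92, 63, 68), [594.7, -292.6, 36.0, 12.4, 35.4], np.float64(-33.8))
blue (array([ 615. , -317.8,   71.6,   48.5,   35.8]), array([ 623.8, -312.7,   48.7,   44.6,   35.7]))
```

Jaw moved 2 mm more (the shorter stroke caught fewer teeth). Another full stroke, again in pieces.

Request:
move_arm(steps=[0,0,-0.0236,-0.0126,0.0063,0,-1,0,0,-0.0472,-0.0241,0.0144,0,-1,0,0,-0.0708,-0.0343,0.0241,0,-1,0,0,-0.0944,-0.0429,0.0353,0,-1,0,0,-0.1181,-0.0498,0.0475,0,-1,0,0,-0.1417,-0.0548,0.0607,0,-1,0,0,-0.1583,-0.0571,0.0704,0,-1,0,0,-0.175,-0.0585,0.0802,0,-1,0,0,-0.175,-0.0585,0.0802,0,-1,0,0,-0.175,-0.0585,0.0802,0,-1])

```text
clock: 38.25
position: [0.4695, -0.2561, 0.045]
ee_rot: [0.001, 0.999, 0.041, 0.0]
contact_force: [0.9, -2.8, -3.8]
width: 0.0095
gripper_force: 79.8
```

Request:
move_arm(steps=[0,0,-0.0083,-0.0002,0.005,0,-1,0,0,-0.0167,-0.0002,0.01,0,-1,0,0,-0.025,0,0.0149,0,-1,0,0,-0.0333,0.0005,0.0199,0,-1,0,0,-0.0333,0.0005,0.0199,0,-1,0,0,-0.0333,0.0005,0.0199,0,-1,0,0,-0.0333,0.0005,0.0199,0,-1,0,0,-0.0333,0.0005,0.0199,0,-1,0,0,-0.0333,0.0005,0.0199,0,-1,0,0,-0.0333,0.0005,0.0199,0,-1])

```text
clock: 39.25
position: [0.4694, -0.2351, 0.0447]
ee_rot: [-0.0, 0.998, -0.064, -0.0]
contact_force: [-0.3, 0.0, -2.3]
width: 0.0089
gripper_force: 80.0
```

Run:
```python
from h import *
st();print(manip.get_state()["moment"].round(2))
```

```text
TCP [ 469.4 -235.1   44.7] toolx deg -7.34 tilt 0.04 w 0.0089 F [-0.3  0.  -2.3] grip 79.95058536529541 t 39.25 q6 1.1
[0.12 0.26 0.09]
```

Request:
move_arm(steps=[0,0,-0.0083,0.0008,0.0049,0,-1,0,0,-0.0167,0.0018,0.0098,0,-1,0,0,-0.025,0.0031,0.0146,0,-1,0,0,-0.0333,0.0046,0.0193,0,-1,0,0,-0.0417,0.0064,0.024,0,-1,0,0,-0.05,0.0084,0.0285,0,-1,0,0,-0.05,0.0084,0.0285,0,-1,0,0,-0.05,0.0084,0.0285,0,-1,0,0,-0.05,0.0084,0.0285,0,-1,0,0,-0.05,0.0084,0.0285,0,-1])

```text
clock: 40.25
position: [0.4783, -0.2074, 0.045]
ee_rot: [0.0, 0.976, -0.219, 0.0]
contact_force: [0.3, -2.0, -1.6]
width: 0.0091
gripper_force: 80.0
```

Run:
```python
from h import *
st();print(manip.get_state()["moment"].round(2));P=lambda d:-.095*np.array([np.cos(np.radians(67.6+d)),np.sin(np.radians(67.6+d))])
print([tuple((P(-93+8.5*k)-P(-93)).round(4)) for k in range(1,11)],(np.arange(1,11)*8.5/360).round(4), (P(0)-P(-8)).round(4))
print("fwd93",[tuple((P(-93)-P(0)).round(4))],[tuple((P(-8.5*k)-P(0)).round(4)) for k in (9,10)])
```

```text
TCP [ 478.3 -207.4   45. ] toolx deg -25.35 tilt 0.05 w 0.0091 F [ 0.3 -2.  -1.6] grip 80.0153124332428 t 40.25 q6 1.47
[-0.34  0.18 -0.15]
[(np.float64(-0.0051), np.float64(-0.0131)), (np.float64(-0.0082), np.float64(-0.0269)), (np.float64(-0.0092), np.float64(-0.0409)), (np.float64(-0.0081), np.float64(-0.055)), (np.float64(-0.005), np.float64(-0.0687)), (np.float64(0.0001), np.float64(-0.0818)), (np.float64(0.0072), np.float64(-0.094)), (np.float64(0.0159), np.float64(-0.1051)), (np.float64(0.0262), np.float64(-0.1147)), (np.float64(0.0377), np.float64(-0.1227))] [0.0236 0.0472 0.0708 0.0944 0.1181 0.1417 0.1653 0.1889 0.2125 0.2361] [ 0.0119 -0.0059]
fwd93 [(np.float64(-0.0496), np.float64(0.1286))] [(np.float64(-0.0577), np.float64(0.1025)), (np.float64(-0.0545), np.float64(0.1162))]
```

Now back 85°, then the last 8°, and measure the jaw.

Request:
move_arm(steps=[0,0,0.0236,-0.0051,-0.0131,0,-1,0,0,0.0472,-0.0082,-0.0269,0,-1,0,0,0.0708,-0.0092,-0.0409,0,-1,0,0,0.0944,-0.0081,-0.055,0,-1,0,0,0.1181,-0.005,-0.0687,0,-1,0,0,0.1417,0.0001,-0.0818,0,-1,0,0,0.1653,0.0072,-0.094,0,-1,0,0,0.1889,0.0159,-0.1051,0,-1,0,0,0.2125,0.0262,-0.1147,0,-1,0,0,0.2361,0.0377,-0.1227,0,-1])

```text
clock: 41.25
position: [0.5155, -0.3298, 0.0445]
ee_rot: [-0.001, 0.866, 0.5, -0.0]
contact_force: [-1.4, -0.5, -2.0]
width: 0.0092
gripper_force: 80.0
```

Request:
move_arm(steps=[0,0,0.0222,0.0119,-0.0059,0,-1,0,0,0.0222,0.0119,-0.0059,0,-1,0,0,0.0222,0.0119,-0.0059,0,-1,0,0,0.0222,0.0119,-0.0059,0,-1,0,0,0.0222,0.0119,-0.0059,0,-1,0,0,0.0222,0.0119,-0.0059,0,-1,0,0,0.0222,0.0119,-0.0059,0,-1,0,0,0.0222,0.0119,-0.0059,0,-1,0,0,0.0222,0.0119,-0.0059,0,-1,0,0,0.0222,0.0119,-0.0059,0,-1])

```text
clock: 42.25
position: [0.5278, -0.3355, 0.0449]
ee_rot: [0.0, 0.831, 0.556, 0.0]
contact_force: [3.8, -0.6, -2.2]
width: 0.0092
gripper_force: 79.9
```

Run:
```python
from h import *
st();im=snap("wrist","w18");np.save("w18.npy",im,allow_pickle=True);[print(j) for j in jaw(im)[-2:]]
print("blue",tile(im,"blue",.027,(300,0,512,200)))
cv2.imwrite("pics/w18b.png",cv2.resize(im["pixels"][20:260,210:510],None,fx=2.6,fy=2.4,interpolation=cv2.INTER_CUBIC))
```

```text
TCP [ 527.8 -335.5   44.9] toolx deg 67.62 tilt 0.03 w 0.0092 F [ 3.8 -0.6 -2.2] grip 79.9126410484314 t 42.25 q6 -0.29
((254, 142, 11, 15), [546.8, -285.9, 7.0, 5.0, 67.5], np.float64(-67.1))
((329, 96, 63, 68), [596.7, -295.4, 36.0, 12.7, 35.1], np.float64(-30.3))
blue (array([ 616. , -319.5,   71.5,   48.9,   35.5]), array([ 625. , -314.8,   48.7,   44.4,   35.2]))
```

Blue tile has moved about 2 mm toward the back pins, so the jaw is pressing and near home. Next stroke in small pieces, watching force.

Request:
move_arm(steps=[0,0,-0.0139,-0.0076,0.0035,0,-1,0,0,-0.0278,-0.0148,0.0076,0,-1,0,0,-0.0417,-0.0215,0.0124,0,-1,0,0,-0.0556,-0.0279,0.0176,0,-1,0,0,-0.0556,-0.0279,0.0176,0,-1,0,0,-0.0556,-0.0279,0.0176,0,-1,0,0,-0.0556,-0.0279,0.0176,0,-1,0,0,-0.0556,-0.0279,0.0176,0,-1,0,0,-0.0556,-0.0279,0.0176,0,-1,0,0,-0.0556,-0.0279,0.0176,0,-1])

```text
clock: 43.3
position: [0.4992, -0.3176, 0.0446]
ee_rot: [-0.001, 0.915, 0.404, -0.0]
contact_force: [0.6, 0.5, -0.4]
width: 0.0092
gripper_force: 80.3
```

Run:
```python
from h import *
st();P=lambda d:-.095*np.array([np.cos(np.radians(67.6+d)),np.sin(np.radians(67.6+d))])
for a,b in((-20,-30),(-30,-40),(-40,-50),(-50,-60),(-60,-70),(-70,-80)): print(a,[tuple((P(a+(b-a)*k/4)-P(a)).round(4).tolist()) for k in (1,2,3,4)])
```

```text
TCP [ 499.2 -317.6   44.6] toolx deg 47.62 tilt 0.08 w 0.0092 F [ 0.6  0.5 -0.4] grip 80.32162070274353 t 43.3 q6 0.06
-20 [(-0.003, 0.0029), (-0.0059, 0.0059), (-0.0086, 0.009), (-0.0112, 0.0122)]
-30 [(-0.0025, 0.0033), (-0.0048, 0.0068), (-0.0069, 0.0103), (-0.0089, 0.014)]
-40 [(-0.0018, 0.0037), (-0.0035, 0.0075), (-0.005, 0.0114), (-0.0064, 0.0153)]
-50 [(-0.0012, 0.004), (-0.0022, 0.008), (-0.003, 0.0121), (-0.0036, 0.0162)]
-60 [(-0.0005, 0.0041), (-0.0007, 0.0083), (-0.0008, 0.0124), (-0.0008, 0.0165)]
-70 [(0.0003, 0.0041), (0.0007, 0.0083), (0.0013, 0.0124), (0.0021, 0.0164)]
```

Request:
move_arm(steps=[0,0,-0.0069,-0.003,0.0029,0,-1,0,0,-0.0139,-0.0059,0.0059,0,-1,0,0,-0.0208,-0.0086,0.009,0,-1,0,0,-0.0278,-0.0112,0.0122,0,-1,0,0,-0.0278,-0.0112,0.0122,0,-1,0,0,-0.0278,-0.0112,0.0122,0,-1,0,0,-0.0278,-0.0112,0.0122,0,-1,0,0,-0.0278,-0.0112,0.0122,0,-1,0,0,-0.0278,-0.0112,0.0122,0,-1,0,0,-0.0278,-0.0112,0.0122,0,-1])

```text
clock: 44.3
position: [0.4885, -0.3058, 0.0448]
ee_rot: [0.0, 0.947, 0.322, -0.0]
contact_force: [0.4, -1.1, -1.9]
width: 0.0096
gripper_force: 80.2
```

Request:
move_arm(steps=[0,0,-0.0069,-0.0025,0.0033,0,-1,0,0,-0.0139,-0.0048,0.0068,0,-1,0,0,-0.0208,-0.0069,0.0103,0,-1,0,0,-0.0278,-0.0089,0.014,0,-1,0,0,-0.0278,-0.0089,0.014,0,-1,0,0,-0.0278,-0.0089,0.014,0,-1,0,0,-0.0278,-0.0089,0.014,0,-1,0,0,-0.0278,-0.0089,0.014,0,-1,0,0,-0.0278,-0.0089,0.014,0,-1,0,0,-0.0278,-0.0089,0.014,0,-1])

```text
clock: 45.3
position: [0.4811, -0.2933, 0.0453]
ee_rot: [0.002, 0.971, 0.239, 0.001]
contact_force: [2.8, -4.2, -2.5]
width: 0.0098
gripper_force: 80.0
```

Run:
```python
from h import *
st();print(manip.get_state()["moment"].round(2))
```

```text
TCP [ 481.1 -293.3   45.3] toolx deg 27.65 tilt 0.25 w 0.0098 F [ 2.8 -4.2 -2.5] grip 80.04868626594543 t 45.3 q6 0.42
[-0.83 -0.35  0.07]
```

Resistance is appearing (5 N tangential, TCP lagging). A further 5° push.

Request:
move_arm(steps=[0,0,-0.0035,-0.0009,0.0018,0,-1,0,0,-0.0069,-0.0018,0.0037,0,-1,0,0,-0.0104,-0.0026,0.0056,0,-1,0,0,-0.0139,-0.0035,0.0075,0,-1,0,0,-0.0139,-0.0035,0.0075,0,-1,0,0,-0.0139,-0.0035,0.0075,0,-1,0,0,-0.0139,-0.0035,0.0075,0,-1,0,0,-0.0139,-0.0035,0.0075,0,-1,0,0,-0.0139,-0.0035,0.0075,0,-1,0,0,-0.0139,-0.0035,0.0075,0,-1])

```text
clock: 46.3
position: [0.4756, -0.2837, 0.0446]
ee_rot: [-0.001, 0.981, 0.196, -0.0]
contact_force: [-1.3, -0.9, -0.9]
width: 0.0092
gripper_force: 80.3
```

Run:
```python
from h import *
st();print(manip.get_state()["moment"].round(2));im=snap("wrist","w19");[print(j) for j in jaw(im)[-2:]]
```

```text
TCP [ 475.6 -283.7   44.6] toolx deg 22.61 tilt 0.08 w 0.0092 F [-1.3 -0.9 -0.9] grip 80.28393387794495 t 46.3 q6 0.51
[0.02 0.21 0.04]
((248, 179, 21, 16), [505.0, -270.0, 10.5, 8.1, -67.3], np.float64(-104.3))
((366, 0, 41, 73), [592.8, -296.0, 30.0, 16.0, 35.4], np.float64(-32.1))
```

Request:
move_arm(steps=[0,0,-0.0069,-0.0015,0.0038,0,-1,0,0,-0.0139,-0.0029,0.0078,0,-1,0,0,-0.0139,-0.0029,0.0078,0,-1,0,0,-0.0139,-0.0029,0.0078,0,-1,0,0,-0.0139,-0.0029,0.0078,0,-1,0,0,-0.0139,-0.0029,0.0078,0,-1,0,0,-0.0139,-0.0029,0.0078,0,-1,0,0,-0.0139,-0.0029,0.0078,0,-1,0,0,-0.0139,-0.0029,0.0078,0,-1,0,0,-0.0139,-0.0029,0.0078,0,-1])

```text
clock: 47.35
position: [0.473, -0.2762, 0.0447]
ee_rot: [-0.0, 0.988, 0.153, -0.0]
contact_force: [-0.8, 1.7, -1.7]
width: 0.0091
gripper_force: 80.2
```

Request:
move_arm(steps=[0,0,-0.0069,-0.0012,0.004,0,-1,0,0,-0.0139,-0.0022,0.008,0,-1,0,0,-0.0139,-0.0022,0.008,0,-1,0,0,-0.0139,-0.0022,0.008,0,-1,0,0,-0.0139,-0.0022,0.008,0,-1,0,0,-0.0139,-0.0022,0.008,0,-1,0,0,-0.0139,-0.0022,0.008,0,-1,0,0,-0.0139,-0.0022,0.008,0,-1,0,0,-0.0139,-0.0022,0.008,0,-1,0,0,-0.0139,-0.0022,0.008,0,-1])

```text
clock: 48.35
position: [0.4712, -0.2686, 0.0449]
ee_rot: [0.0, 0.994, 0.11, 0.0]
contact_force: [-0.4, 0.3, -0.9]
width: 0.0089
gripper_force: 80.3
```

Run:
```python
from h import *
st();print(manip.get_state()["moment"].round(2));im=snap("wrist","w20");[print(j) for j in jaw(im)[-2:]]
```

```text
TCP [ 471.2 -268.6   44.9] toolx deg 12.58 tilt 0.03 w 0.0089 F [-0.4  0.3 -0.9] grip 80.26566624641418 t 48.35 q6 0.7
[0.14 0.05 0.03]
((248, 171, 21, 24), [504.4, -260.0, 12.3, 10.5, 12.7], np.float64(-112.8))
((364, 0, 42, 52), [588.8, -299.5, 21.2, 16.7, 25.4], np.float64(-31.6))
```

Checking the drive angle directly from the dark slot in the drive's screw across pictures.

```bash
cat >> h.py <<'E'
def slot(im,show=None):
    p=im["pixels"];c=proj(im,(.5634,-.2475,.043));x,y=int(round(c[0])),int(round(c[1]));r=18
    if y<12: return "out of view",c
    g=cv2.GaussianBlur(p,(3,3),0).astype(int);sat=g.max(2)-g.min(2)
    yy,xx=np.mgrid[max(0,y-r):y+r,x-r:x+r];G=g.sum(2)[yy,xx]/3;S=sat[yy,xx]
    m=((S<25)&(G>110)).astype(np.uint8);n,l,stt,ce=cv2.connectedComponentsWithStats(cv2.morphologyEx(m,cv2.MORPH_CLOSE,np.ones((5,5))))
    d=[np.hypot(*(ce[i]-[x-xx[0,0],y-yy[0,0]])) if stt[i,4]>60 else 99 for i in range(n)];d[0]=99;i=int(np.argmin(d))
    cx,cy=ce[i]+[xx[0,0],yy[0,0]];D=(np.hypot(xx-cx,yy-cy)<7.5)
    w=np.clip(np.median(G[D])-12-G,0,None)*D
    W=np.array([ray(im,(a,b),.043)[:2] for a,b in zip(xx[D],yy[D])])*1000;ww=w[D]
    mu=(W*ww[:,None]).sum(0)/ww.sum();C=((W-mu).T*ww)@(W-mu)/ww.sum();v,V=np.linalg.eigh(C)
    return "slot deg",np.degrees(np.arctan2(V[1,1],V[0,1])).round(1)%180,"ratio",(v[1]/v[0]).round(1),"c",(round(cx,1),round(cy,1)),"area",stt[i,4],"bg",mu.round(1)
E
python3 - <<'E'
from h import *
for n in("w11","w17","w18"): print(n,slot(np.load(n+".npy",allow_pickle=True).item()))
im=snap("wrist");print("now",slot(im))
E
```

```text
w11 ('slot deg', np.float64(143.6), 'ratio', np.float64(3.0), 'c', (np.float64(255.2), np.float64(68.2)), 'area', np.int32(192), 'bg', array([ 562.2, -245.9]))
w17 ('slot deg', np.float64(98.6), 'ratio', np.float64(15.7), 'c', (np.float64(260.8), np.float64(50.3)), 'area', np.int32(735), 'bg', array([ 562.7, -246.2]))
w18 ('slot deg', np.float64(55.0), 'ratio', np.float64(14.0), 'c', (np.float64(258.4), np.float64(51.7)), 'area', np.int32(731), 'bg', array([ 562.7, -246.3]))
now ('slot deg', np.float64(55.2), 'ratio', np.float64(14.7), 'c', (np.float64(257.0), np.float64(52.0)), 'area', np.int32(753), 'bg', array([ 562.9, -246.5]))
```

Slot: 98.6° → 55.0° in the last full stroke (43.6°, not a tooth multiple), and unchanged now after 60° more swing, with resistance then a pawl click. That indicates the hard stop. One firm further push to verify.

Request:
move_arm(steps=[0,0,-0.0069,-0.0005,0.0041,0,-1,0,0,-0.0139,-0.0007,0.0083,0,-1,0,0,-0.0208,-0.0008,0.0124,0,-1,0,0,-0.0208,-0.0008,0.0124,0,-1,0,0,-0.0208,-0.0008,0.0124,0,-1,0,0,-0.0208,-0.0008,0.0124,0,-1,0,0,-0.0208,-0.0008,0.0124,0,-1,0,0,-0.0208,-0.0008,0.0124,0,-1,0,0,-0.0208,-0.0008,0.0124,0,-1,0,0,-0.0208,-0.0008,0.0124,0,-1])

```text
clock: 49.45
position: [0.4704, -0.2564, 0.0449]
ee_rot: [0.0, 0.999, 0.044, 0.0]
contact_force: [0.2, -2.6, -0.6]
width: 0.0089
gripper_force: 80.3
```

Run:
```python
from h import *
st();im=snap("wrist");print(slot(im));print(jaw(im)[-1])
```

```text
TCP [ 470.4 -256.4   44.9] toolx deg 5.09 tilt 0.04 w 0.0089 F [ 0.2 -2.6 -0.6] grip 80.29826045036316 t 49.45 q6 0.85
('slot deg', np.float64(54.4), 'ratio', np.float64(15.4), 'c', (np.float64(256.6), np.float64(55.0)), 'area', np.int32(736), 'bg', array([ 562.8, -246.7]))
((362, 0, 42, 38), [587.0, -299.7, 16.9, 15.6, -57.2], np.float64(-32.5))
```

Request:
move_arm(steps=[0,0,-0.0069,0,0.0041,0,-1,0,0,-0.0139,0.0003,0.0083,0,-1,0,0,-0.0139,0.0003,0.0083,0,-1,0,0,-0.0139,0.0003,0.0083,0,-1,0,0,-0.0139,0.0003,0.0083,0,-1,0,0,-0.0139,0.0003,0.0083,0,-1,0,0,-0.0139,0.0003,0.0083,0,-1,0,0,-0.0139,0.0003,0.0083,0,-1,0,0,-0.0139,0.0003,0.0083,0,-1,0,0,-0.0139,0.0003,0.0083,0,-1])

```text
clock: 50.5
position: [0.47, -0.2488, 0.0449]
ee_rot: [0.001, 1.0, 0.001, -0.0]
contact_force: [-2.6, -5.3, -1.0]
width: 0.0092
gripper_force: 80.4
```

Run:
```python
from h import *
st();im=snap("wrist","w21");np.save("w21.npy",im,allow_pickle=True);print(slot(im))
a=np.load("w11.npy",allow_pickle=True).item()["pixels"][60:82,246:270]
b=im["pixels"][max(0,int(slot(im)[5][1])-70):int(slot(im)[5][1])+60,150:450]
A=cv2.resize(a,(300,275),interpolation=cv2.INTER_CUBIC);B=cv2.resize(b,None,fx=2.6,fy=2.4,interpolation=cv2.INTER_CUBIC)
H=max(A.shape[0],B.shape[0]);can=np.zeros((600,790,3),np.uint8);can[:B.shape[0],:B.shape[1]]=B;can[600-275:,:300]=A;cv2.imwrite("pics/cmp.png",can);print(B.shape)
```

```text
TCP [ 470.  -248.8   44.9] toolx deg 0.14 tilt 0.12 w 0.0092 F [-2.6 -5.3 -1. ] grip 80.35583853721619 t 50.5 q6 0.95
('slot deg', np.float64(55.2), 'ratio', np.float64(16.3), 'c', (np.float64(255.3), np.float64(54.9)), 'area', np.int32(732), 'bg', array([ 562.9, -246.5]))
(274, 780, 3)
```

View pics/cmp.png

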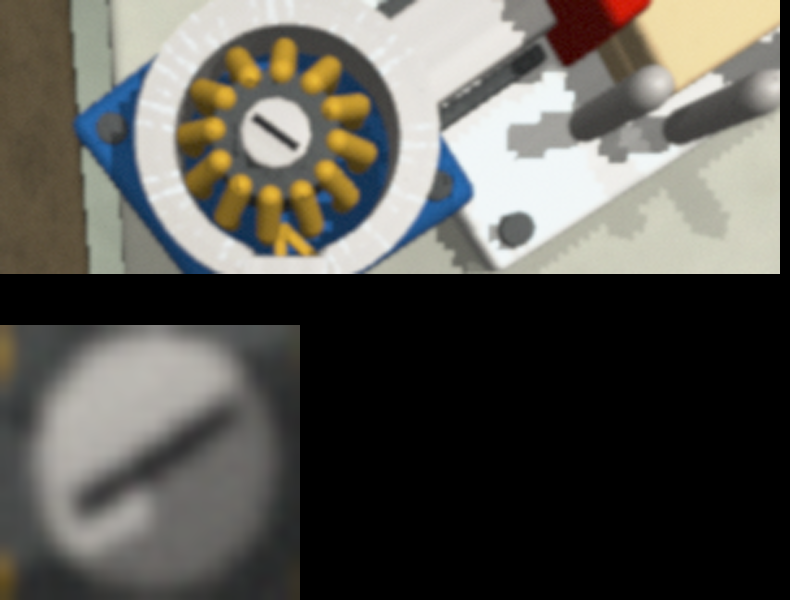

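Jaw is against the tiles and the drive stalls at 5.3 N with the slot unchanged at 55°. Total turn from start is 318° = 5.55 rad, consistent with the 5.94 stop for a start of about 0.39. It is home. Backing off slightly, lifting and carrying to the mat.

Request:
move_arm(steps=[0,0,0.0069,-0.0003,-0.0041,0,-1,0,0,0.0139,-0.0003,-0.0083,0,-1,0,0,0.0139,-0.0003,-0.0083,0.003,-1,0,0,0.0139,-0.0003,-0.0083,0.008,-1,0,0,0.0139,-0.0003,-0.0083,0.014,-1,0,0,0.0139,-0.0003,-0.0083,0.022,-1,0,0,0.0139,-0.0003,-0.0083,0.035,-1,0,0,0.0139,-0.0003,-0.0083,0.06,-1,0,0,0.0139,-0.0003,-0.0083,0.09,-1,0,0,0.0139,-0.0003,-0.0083,0.105,-1])

```text
clock: 51.55
position: [0.4712, -0.2559, 0.1529]
ee_rot: [0.001, 0.999, 0.045, 0.002]
contact_force: [0.2, -0.2, -1.0]
width: 0.0093
gripper_force: 80.3
```

Run:
```python
from h import *
st();im=snap("wrist","w22");print(slot(im));np.save("w22.npy",im,allow_pickle=True)
```

```text
TCP [ 471.2 -255.9  152.9] toolx deg 5.12 tilt 0.21 w 0.0093 F [ 0.2 -0.2 -1. ] grip 80.3064501285553 t 51.55 q6 0.85
('slot deg', np.float64(94.2), 'ratio', np.float64(1.7), 'c', (np.float64(258.1), np.float64(86.9)), 'area', np.int32(164), 'bg', array([ 566.2, -246.8]))
```

Request:
move_arm(steps=[0,0,-0.023,0.008,-0.02,0,-1,0,0,-0.046,0.016,-0.042,0,-1,0,0,-0.069,0.024,-0.064,0,-1,0,0,-0.092,0.032,-0.086,0,-1,0,0,-0.115,0.04,-0.108,0,-1,0,0,-0.138,0.048,-0.13,0,-1,0,0,-0.161,0.056,-0.152,0,-1,0,0,-0.184,0.064,-0.174,0,-1,0,0,-0.207,0.071,-0.193,0,-1,0,0,-0.23,0.0777,-0.2093,0,-1])

```text
clock: 52.6
position: [0.548, -0.4654, 0.1491]
ee_rot: [-0.0, 0.777, -0.63, -0.001]
contact_force: [0.1, 0.3, -1.2]
width: 0.0092
gripper_force: 80.3
```

Request:
move_arm(steps=[0,0,-0.02,0,0,-0.01,-1,0,0,-0.0353,0,0,-0.03,-1,0,0,-0.0353,0,0,-0.06,-1,0,0,-0.0353,0,0,-0.085,-1,0,0,-0.0353,0,0,-0.1,-1,0,0,-0.0353,0,0,-0.11,-1,0,0,-0.0353,0,0,-0.115,-1,0,0,-0.0353,0,0,-0.115,-1,0,0,-0.0353,0,0,-0.115,-1,0,0,-0.0353,0,0,-0.115,-1])

```text
clock: 53.6
position: [0.5486, -0.4659, 0.0361]
ee_rot: [-0.0, -0.705, 0.71, -0.001]
contact_force: [0.1, -0.3, -2.0]
width: 0.0092
gripper_force: 80.3
```

Run:
```python
from h import *
st()
```

```text
TCP [ 548.6 -465.9   36.1] toolx deg -90.41 tilt 0.13 w 0.0092 F [ 0.1 -0.3 -2. ] grip 80.25280952453613 t 53.6 q6 2.35
```

Request:
move_arm(steps=[0,0,0,0,0,-0.004,-1,0,0,0,0,0,-0.007,-1,0,0,0,0,0,-0.009,-1,0,0,0,0,0,-0.0105,-1,0,0,0,0,0,-0.011,-1,0,0,0,0,0,-0.011,-1,0,0,0,0,0,-0.011,-0.6,0,0,0,0,0,-0.011,-0.3,0,0,0,0,0,-0.011,-0.2,0,0,0,0,0,-0.011,-0.2])

```text
clock: 54.6
position: [0.548, -0.4654, 0.0236]
ee_rot: [-0.0, -0.705, 0.71, 0.0]
contact_force: [-0.5, 0.4, 1.2]
width: 0.0343
gripper_force: 0.0
```

Request:
move_arm(steps=[0,0,0,0,0,0.005,-0.2,0,0,0,0,0,0.015,-0.2,0,0,0,0,0,0.04,-0.2,0,0,0,0,0,0.08,-0.2,0,0,0,0,0,0.12,-0.2,0,0,0,0,0,0.16,-0.2,0,0,0,0,0,0.18,-0.2,0,0,0,0,0,0.18,-0.2,0,0,0,0,0,0.18,-0.2,0,0,0,0,0,0.18,-0.2])

```text
clock: 55.6
position: [0.5472, -0.4646, 0.2022]
ee_rot: [-0.0, -0.705, 0.71, 0.002]
contact_force: [-0.6, -0.1, -0.1]
width: 0.0342
gripper_force: 0.0
```

Run:
```python
from h import *
st();im=snap("wrist","w23");p=im["pixels"]
m=cv2.morphologyEx(mask(p,(0,150,60),(6,255,255))|mask(p,(175,150,60),(180,255,255)),cv2.MORPH_CLOSE,np.ones((9,9)))
for c in cv2.findContours(m,cv2.RETR_EXTERNAL,cv2.CHAIN_APPROX_NONE)[0]:
    if cv2.contourArea(c)>100: print("red",cv2.boundingRect(c),rect(im,c,.017))
mm=cv2.inRange(cv2.cvtColor(p,cv2.COLOR_BGR2HSV),(0,0,0),(180,255,70))[:280,170:350]
for c in cv2.findContours(cv2.morphologyEx(mm,cv2.MORPH_CLOSE,np.ones((5,5))),cv2.RETR_EXTERNAL,cv2.CHAIN_APPROX_NONE)[0]:
    if cv2.contourArea(c)>500: print("dark",rect(im,c+np.array([170,0]),.003))
w=mask(p,(0,0,200),(180,40,255),(170,0,350,260))
for c in cv2.findContours(w,cv2.RETR_EXTERNAL,cv2.CHAIN_APPROX_NONE)[0]:
    if cv2.contourArea(c)>100: print("white",cv2.boundingRect(c),rect(im,c,.017))
```

```text
TCP [ 547.2 -464.6  202.2] toolx deg -90.41 tilt 0.18 w 0.0342 F [-0.6 -0.1 -0.1] grip 0.0 t 55.6 q6 2.35
red (216, 294, 15, 16) [ 593.8 -292.3   29.8   11.9   40.1]
red (253, 147, 10, 68) [ 545.7 -460.2   82.5   11.2   89.4]
dark [ 4.620e+02 -3.569e+02  8.690e+01  7.940e+01 -4.000e-01]
dark [ 6.269e+02 -3.581e+02  8.340e+01  7.940e+01 -4.000e-01]
dark [ 546.8 -505.2  184.3   60.3   83.2]
```

Wrench lies on the mat, 6° off its axis (0.3 rad allowed). Last check: view the jig closely for jaw, tiles and slot.

Request:
move_arm(steps=[0,0,0.023,-0.005,0.02,0,-0.2,0,0,0.046,-0.01,0.042,0,-0.2,0,0,0.069,-0.016,0.064,0,-0.2,0,0,0.092,-0.022,0.086,0,-0.2,0,0,0.115,-0.028,0.108,0,-0.2,0,0,0.138,-0.034,0.13,0,-0.2,0,0,0.161,-0.04,0.152,0,-0.2,0,0,0.184,-0.046,0.174,-0.02,-0.2,0,0,0.207,-0.052,0.195,-0.04,-0.2,0,0,0.23,-0.057,0.216,-0.06,-0.2])

```text
clock: 56.65
position: [0.4898, -0.2479, 0.142]
ee_rot: [-0.001, 0.998, -0.063, -0.001]
contact_force: [-0.1, -0.5, 0.1]
width: 0.0342
gripper_force: 0.0
```

Request:
move_arm(steps=[0,0,0.02,0,0,-0.01,-0.2,0,0,0.02,0,0,-0.02,-0.2,0,0,0.02,0,0,-0.02,-0.2,0,0,0.02,0,0,-0.02,-0.2,0,0,0.02,0,0,-0.02,-0.2,0,0,0.02,0,0,-0.02,-0.2,0,0,0.02,0,0,-0.02,-0.2,0,0,0.02,0,0,-0.02,-0.2,0,0,0.02,0,0,-0.02,-0.2,0,0,0.02,0,0,-0.02,-0.2])

```text
clock: 57.65
position: [0.491, -0.2493, 0.1239]
ee_rot: [0.0, 1.0, -0.004, 0.0]
contact_force: [-0.5, -0.6, -0.5]
width: 0.0342
gripper_force: 0.0
```

Run:
```python
from h import *
st();im=snap("wrist","w24");p=im["pixels"];print(slot(im));print(jaw(im))
b,h=tile(im,"blue",.027,(270,60,512,300)) if False else (None,None)
# housing is blue too: list blue blobs
m=mask(p,*TC["blue"])
for c in cv2.findContours(cv2.morphologyEx(m,cv2.MORPH_OPEN,np.ones((3,3))),cv2.RETR_EXTERNAL,cv2.CHAIN_APPROX_NONE)[0]:
    if cv2.contourArea(c)>300: print(cv2.boundingRect(c),"z27",rect(im,c,.027),"z22",rect(im,c,.022))
s=snap("side");q=mask(s["pixels"],(0,150,60),(6,255,255),(270,185,330,245));print("side red px",cv2.boundingRect(big(q)),rect(s,big(q),.017))
q0=cv2.imread("pics/side0.png");print("at start",cv2.boundingRect(big(mask(q0,(0,150,60),(6,255,255),(270,185,330,245)))))
```

```text
TCP [ 491.  -249.3  123.9] toolx deg -0.41 tilt 0.01 w 0.0342 F [-0.5 -0.6 -0.5] grip 0.0 t 57.65 q6 0.98
('slot deg', np.float64(57.2), 'ratio', np.float64(7.8), 'c', (np.float64(255.0), np.float64(111.8)), 'area', np.int32(232), 'bg', array([ 562.5, -246.5]))
[((447, 125, 65, 14), [547.2, -423.3, 51.3, 10.0, 89.7], np.float64(45.0)), ((307, 37, 32, 48), [598.4, -296.9, 36.0, 8.3, 35.4], np.float64(-28.1))]
(208, 62, 95, 99) z27 [ 562.4 -246.8   57.7   57.5  -54.4] z22 [ 562.5 -246.8   59.    58.8  -54.4]
(304, 0, 82, 71) z27 [ 624.7 -314.1   48.3   43.5   35.8] z22 [ 626.2 -315.6   49.4   44.5   35.8]
side red px (291, 196, 7, 14) [ 547.2 -467.2   65.2   11.5   85.1]
at start (291, 196, 9, 14)
```

Tile centre is 90.9 mm from the drive axis along the jig (home is 91), the jaw touches it, the slot is unchanged within 2°, and the wrench is still on the mat. Handing in.

```bash
python3 -c "
from rig import manip
print(manip.sign_off())"
```

```text
the job is handed in; nothing more can be done
None
```

I handed the job in at about 58 s. By my camera measurements, the blue and green tiles (the only two on the bench) are stacked square in the pocket. The red jaw is home against them, and the wrench lies back on its mat about 6° off its axis. I kept clear of the jars and stilts but didn't re-measure them, and the hand-in gave no verdict.

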